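File a warmed reagent cartridge into its packed rack row

ROBOT

A 6-joint arm with a two-finger parallel gripper is mounted at the origin on a cart in front of the work surface, level with it; the furniture and walls round the work are solid. World frame = base frame: x ahead of the robot, y to its left, z up, the work surface at z = 0. Lengths are in m, angles in rad, forces in N, time in s.
With the tool pointing down it reaches from about 0.375 to 0.9 m from the base axis. Payload 3.1 kg.
Tool frame: the origin (TCP) lies between the finger pads; the fingertips stand 11 mm ahead of it and the grasp point (between the pads) lies 8 mm behind it; z points along the fingers, y is the direction in which the jaws open and shut (so a half turn about z gives the same grasp; the last joint's range is limited). The gripper opens to 85 mm and grips with 20 to 120 N. Pads are 22 mm wide; open, the fingers measure 114 mm over their backs; the gripper's body (76 mm by 85 mm) begins 54 mm behind the grasp point. The pads swing forward as they close: fully open they stand 13 mm farther back than shut.
Start: joints at [1.165, 0.527, 1.433, -0, 1.181, -0.178], TCP at [0.14, 0.609, 0.242] pointing down, gripper open.
Joint ranges: [-3.08, 3.08], [-0.75, 2.2], [0.22, 2.44], [-1.43, 4.57], [0, 2.65], [-2.85, 2.85]. Speed limits (rad/s): [2.79, 2.79, 3.14, 3.14, 3.14, 3.14].

INTERFACE

Orientations are given as a unit quaternion [x, y, z, w].
In Python, from station import manip gives the robot as it stands.
- The arm moves only by the tool move_arm, never from a script. Its argument "deltas" is a list of rows, each a list of 5 numbers: the shift along the tool's x, y, z in units of 40 cm (1.0 is 40 cm), then the turn about the tool's z in units of 0.5 rad (1.0 is 0.5 rad), then the opening in per cent of the stroke, from 0 (shut) to 100 (fully open). In form: [[x, y, z, twist, grip], ...]. A call has exactly 8 rows; each row is the pose to reach, as a shift and turn from the pose commanded when the call began, along the tool's axes at that moment; what a row does not reach only later rows make up. A row lasts 1/12 s, in which the tool goes at most 41.7 mm and 7.16 degrees, less where a joint would pass 70% of its speed; a pose out of reach is approached as far as the arm can. A call with a number of a shift or a turn outside -1 to 1 is refused whole. A call with a gripper value outside its range is refused whole. The fingers move at their own pace and stop on an object; "force" is the grip in N (left out, the last holds). Time passes only in rows, so rows that repeat a pose let the fingers close, or fill a call up. It gives the time, the measured TCP pose, the force and the opening at its end, in the units of the state.
- manip.sense(): the state, without advancing time (a new reading comes with each control period).
- manip.snapshot(name): name is "scene" or "top"; returns (picture, depth): 480x640x3 uint8, red, green, blue; 480x640 float32, m along the optical axis (not along the pixel's ray), 0 where there is no reading.
- manip.get_calibration(name): a dict with "vfov" (degrees; the focal length in pixels is half the picture's height over the tangent of half this angle, whatever the lens; pixels are square), "cx", "cy" (the principal point, pixels), "pose" (4x4, takes a point from camera to world coordinates). Camera axes: x right, y down, z forward; pixel columns grow to the right and rows downward; lengths in m; the calibration is good to about 2 mm. A picture is of the moment at which its call begins. get_calibration takes no time and is no camera call.
- manip.sign_off(): hands the job in, once; it reports no verdict.
The state is a dict: "t": time; "q": joint angles; "qd": joint speeds; "tau": joint torques, N m; "tcp_pos": TCP position; "tool_rot": TCP orientation; "force": force on the tool from outside, world axes, zero at the start; "ft_torque": the same for the moment, N m; "finger_gap": opening from 0.0 (shut) to 1.0 (fully open).
Only numpy, scipy, OpenCV 4.12 (cv2) and the standard library are available. Lean on these libraries where they do the work, as an engineer would, in place of code of your own. Each camera call takes 0.05 s, during which the arm holds its last target.

TASK

The reagent cartridge with the orange top has warmed up in its grey stand: draw it out by its broad faces, set it upright on the open worktop, let go and take it again by its narrow ends, because the packed row in the rack leaves no room for fingers on the faces. Push it straight down into the gap of the row, easing its neighbours apart without tipping any over, until it stands fully on the rack floor. Then slide the two slack blue bookends in so that all six cartridges stand upright and snug, and leave the other things on the bench where they are.

Things in the scene. Friction and masses are not known exactly. Their poses are not given: they have to be found in the camera images.
- cart_orange_mid (a point): white reagent cartridge with an ORANGE top, to be moved; loose, 0.09 to 0.18 kg; 50 mm wide (x axis), 26 mm thick (y axis), 80 mm tall (z axis); this point is its centre, 40 mm up. Broad faces look along +-y, flat narrow ends along +-x; alike both ways round. The foot is 12 mm thick, widening to 26 mm at 16 mm up, and stands by itself; the top 8 mm slope in to 14 mm thick.
- stand: grey warming stand, fixed, base 92 x 70 x 8 mm; origin at the centre of its underside. The cartridge stands on the base, its x along the stand's x. Cheeks as tall as it (to 88 mm) cover its narrow ends with 2.5 mm of play, their 42 mm flanges guide its faces near the ends, so the ends cannot be gripped here; its broad faces are free over the middle 42 mm, with nothing beside them. It comes out straight up.
- rack: light grey cartridge rack, fixed, 82 mm (x) x 250 mm (y); origin at the centre of its underside; the row runs along y, cartridges standing with their x along the rack's x, centres at x = 0, on a floor 6 mm above the origin. Along each side a round rail, top 27 mm above the origin, inner faces 27.5 mm from x = 0.
- rack_gap (a point): point on the rack floor at the nominal middle of the gap, axes as the rack. Two cartridges stand towards +y, three towards -y, with about 17 mm between the groups; their sloping shoulders widen the mouth to about 29 mm. Pressed straight down there, the orange cartridge wedges both groups apart and needs less than 20 N.
- bookend_left_face (a point): the blue bookend at the row's +y end: a plate 50 mm wide, 4 mm thick, standing from the rack floor to 76 mm above the rack's origin, with a 3 mm thick foot 19 mm long behind it; point on the face towards the row, 38 mm above the rack's origin, axes as the rack. It slides on the rails along the row with about 1.5 N of friction and stays where it is left; at first 8 to 13 mm clear of the row.
- bookend_right_face (a point): the same bookend at the row's -y end, mirrored; point on its face towards the row. Row snug: six cartridges of 26 mm leave 156 mm between the two faces.
- cart_blue_mid (a point): upright reagent cartridge with a blue top, same size and shape as the orange one, one of the five in the row; point at its centre, half-way up; axes as for the orange one
- cart_green_mid (a point): upright reagent cartridge with a green top, same size and shape as the orange one, one of the five in the row; point at its centre, half-way up; axes as for the orange one
- cart_yellow_mid (a point): upright reagent cartridge with a yellow top, same size and shape as the orange one, one of the five in the row; point at its centre, half-way up; axes as for the orange one
- cart_purple_mid (a point): upright reagent cartridge with a purple top, same size and shape as the orange one, one of the five in the row; point at its centre, half-way up; axes as for the orange one
- cart_grey_mid (a point): upright reagent cartridge with a grey top, same size and shape as the orange one, one of the five in the row; point at its centre, half-way up; axes as for the orange one
- dropper_red_mid (a point): bystander: white dropper bottle with a red cap, diameter 27 mm, 63 mm tall, standing loose; point 30 mm up its axis
- dropper_blue_mid (a point): bystander: white dropper bottle with a blue cap, diameter 27 mm, 63 mm tall, standing loose; point 30 mm up its axis
- timer_mid (a point): bystander: white bench timer lying loose, 66 x 58 x 20 mm; point 10 mm up at its centre
- slides_mid (a point): bystander: blue and white box of slides lying loose, 52 x 78 x 24 mm; point at its centre
Mind the look-alikes: they are no part of the job. Leave any pink look-alike of the part that bears cart_orange_mid alone.

How it is judged:
By the outcome, as a careful person would: the job done as asked, in the order asked, and still so for the second after the job is handed in, with the robot touching nothing.
It also fails if it takes over 72 s, if anything falls off the work surface, if the arm or the gripper's body presses on something with over 40 N, if the wrist force passes 120 N, or if a joint passes its speed limit or range.

## Working session

There is one attempt and no reset: what is moved stays moved. The work goes in short steps, Python scripts to look and compute and a tool call to move; the robot and the scene stay as the last step left them, time stands still between calls to the robot, and variables do not carry over. Pictures are saved under pics/ and viewed, and the job is handed in when it is done.

Besides the shell and the picture viewer there is one more tool, called as a command line: name --pt "numbers of a row" for each row, then --argument value for the rest. move_arm: Moves the arm, as the interface text tells. Its arguments: {"type":"object","properties":{"deltas":{"type":"array","items":{"type":"array","items":{"type":"number"}}},"force":{"type":"number"}},"required":["deltas"]}

```bash
ls; mkdir -p pics; python3 - <<'E'
from station import manip
import cv2,numpy as np
print(manip.sense())
for n in ("scene","top"):
    im,d=manip.snapshot(n); c=manip.get_calibration(n)
    print(n,c)
    cv2.imwrite(f"pics/{n}0.png",im[:,:,::-1]); np.savez(f"{n}0.npz",im=im,d=d)
E
```

```text
pics
{'t': 0.0, 'q': array([ 1.16549516e+00,  5.28473370e-01,  1.43390546e+00,  3.16845008e-05,
        1.18140999e+00, -1.78525269e-01]), 'qd': array([ 0.00024455,  0.00122168,  0.00114863, -0.00057072, -0.00126485,
        0.00035368]), 'tau': array([-1.41800279e-03, -4.42344761e+01, -1.78024542e+01, -4.21409513e-04,
        8.46954121e-03,  9.41255394e-06]), 'tcp_pos': array([0.1402228 , 0.6083529 , 0.24132817]), 'tool_rot': array([ 1.13151060e-01,  9.93577190e-01, -1.04741268e-03, -3.30041821e-04]), 'force': array([-0.45755723, -0.6165292 ,  0.29368827]), 'ft_torque': array([ 0.00654775, -0.00514045, -0.01031637]), 'finger_gap': 0.9980602007465444}
scene {'vfov': 45.294411560990405, 'cx': 315.1691533363523, 'cy': 249.8180640585174, 'pose': array([[-0.86588781, -0.32864925,  0.37713124,  0.06384009],
       [-0.49978928,  0.60029903, -0.62438109,  0.73805458],
       [-0.02118914, -0.72913012, -0.68404699,  0.82932344],
       [ 0.        ,  0.        ,  0.        ,  1.        ]])}
top {'vfov': 46.51383342035118, 'cx': 321.1484806349391, 'cy': 237.3633501559073, 'pose': array([[-0.01233404, -0.99685498,  0.07828174,  0.41248501],
       [-0.9999165 ,  0.01259803,  0.00287926,  0.00200503],
       [-0.0038564 , -0.07823969, -0.99692712,  1.3408437 ],
       [ 0.        ,  0.        ,  0.        ,  1.        ]])}
```

View pics/scene0.png

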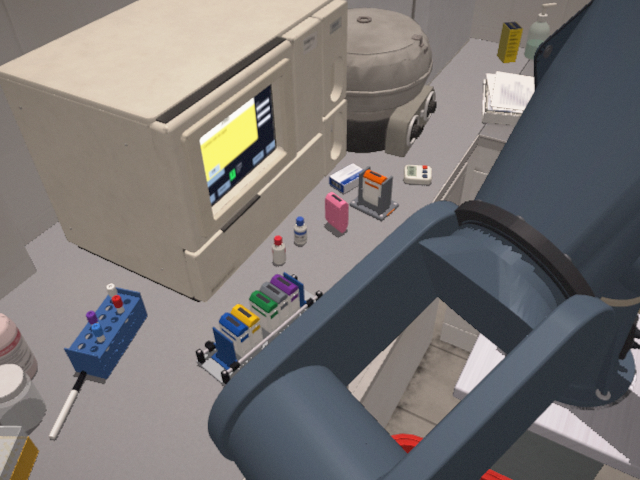

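View pics/top0.png

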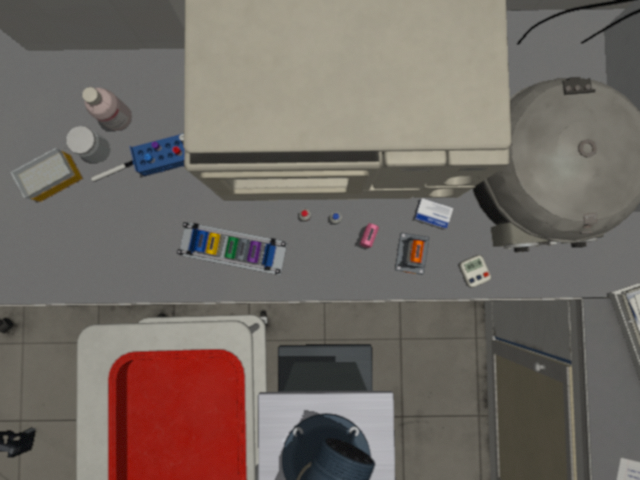

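```bash
python3 - <<'E'
import cv2,numpy as np
t=np.load("top0.npz")["im"][:,:,::-1]; s=np.load("scene0.npz")["im"][:,:,::-1]
a=cv2.resize(t[205:285,170:290],(780,520),interpolation=cv2.INTER_CUBIC)
cv2.imwrite("pics/ta.png",a)
a=cv2.resize(t[195:295,350:500],(780,520),interpolation=cv2.INTER_CUBIC)
cv2.imwrite("pics/tb.png",a)
a=cv2.resize(s[260:390,190:340],(600,520),interpolation=cv2.INTER_CUBIC)
cv2.imwrite("pics/sa.png",a)
a=cv2.resize(s[150:250,310:440],(780,600),interpolation=cv2.INTER_CUBIC)
cv2.imwrite("pics/sb.png",a)
E
```

```text
(no output)
```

View pics/ta.png

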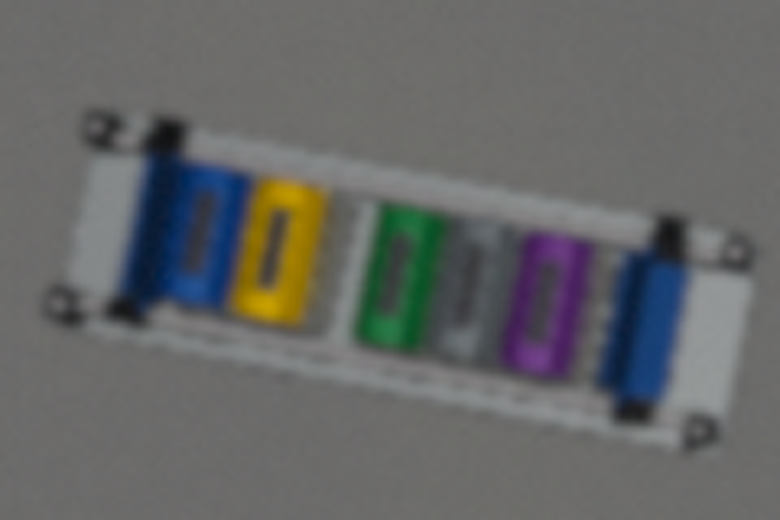

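View pics/tb.png

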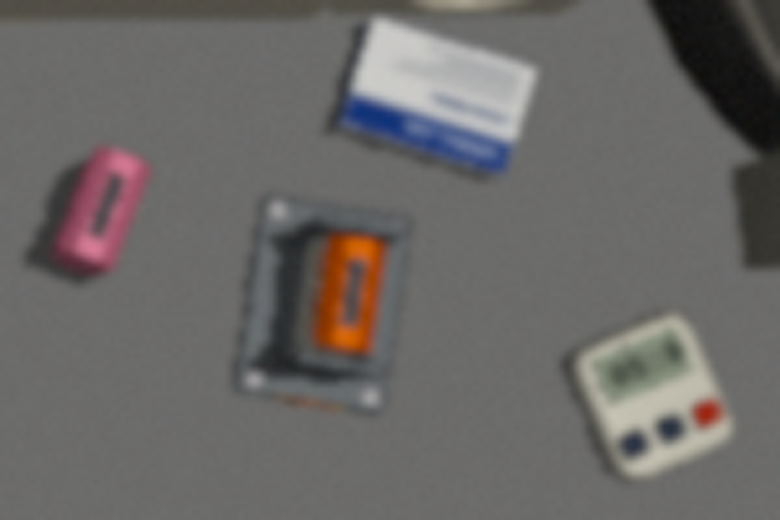

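View pics/sa.png

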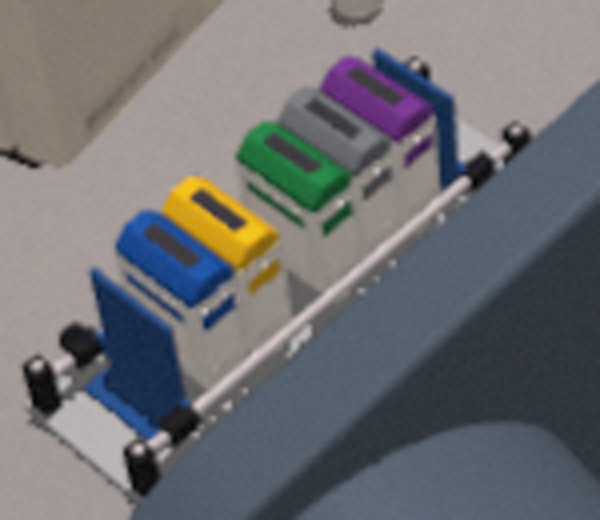

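View pics/sb.png

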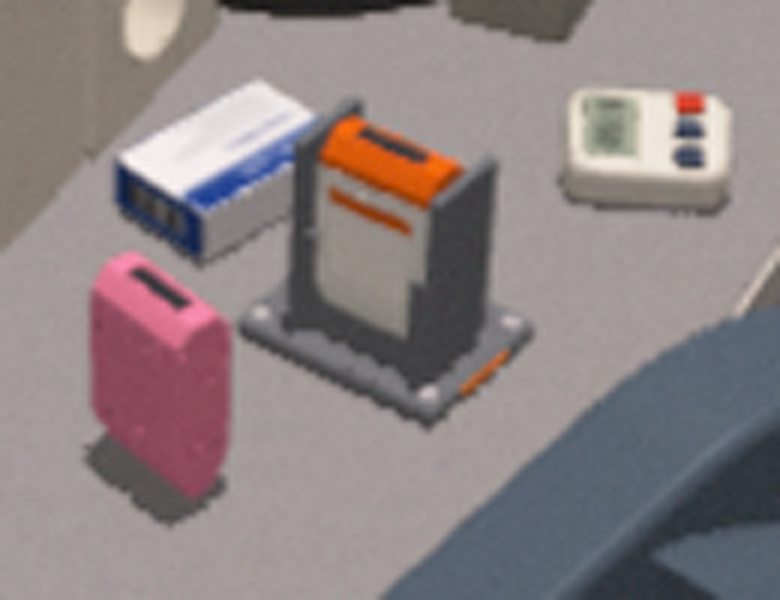

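```bash
cat > h.py <<'E'
import numpy as np,cv2
from station import manip
def load(n,tag):
    z=np.load(f"{n}{tag}.npz"); return z["im"],z["d"]
def snap(n,tag):
    im,d=manip.snapshot(n); np.savez(f"{n}{tag}.npz",im=im,d=d); cv2.imwrite(f"pics/{n}{tag}.png",im[:,:,::-1]); return im,d
def K(n):
    c=manip.get_calibration(n); f=240/np.tan(np.radians(c["vfov"])/2); return f,c["cx"],c["cy"],c["pose"]
def cloud(n,d):
    f,cx,cy,T=K(n); v,u=np.mgrid[:480,:640]
    P=np.stack([(u-cx)/f*d,(v-cy)/f*d,d],-1)
    return P@T[:3,:3].T+T[:3,3]
def proj(n,p):
    f,cx,cy,T=K(n); p=(np.atleast_2d(p)-T[:3,3])@T[:3,:3]
    return np.c_[f*p[:,0]/p[:,2]+cx,f*p[:,1]/p[:,2]+cy]
def onplane(n,uv,z):
    f,cx,cy,T=K(n); uv=np.atleast_2d(uv); r=np.c_[(uv[:,0]-cx)/f,(uv[:,1]-cy)/f,np.ones(len(uv))]@T[:3,:3].T
    return T[:3,3]+r*((z-T[2,3])/r[:,2])[:,None]
HUES=dict(orange=(3,14),yellow=(18,32),green=(40,85),purple=(130,150),blue=(100,125))
def topmask(n,im,d,name,box,zlo,zhi,P):
    hsv=cv2.cvtColor(im,cv2.COLOR_RGB2HSV); lo,hi=HUES[name]
    m=(hsv[...,0]>=lo)&(hsv[...,0]<=hi)&(hsv[...,1]>110)&(P[...,2]>zlo)&(P[...,2]<zhi)&(d>0)
    b=np.zeros_like(m); b[box[1]:box[3],box[0]:box[2]]=1
    return m&b
E
python3 - <<'E'
from h import *
boxes={"top":dict(rack=(175,210,295,280),stand=(380,215,440,285)),"scene":dict(rack=(195,260,330,380),stand=(345,160,400,220))}
for n in ("top","scene"):
    im,d=load(n,"0"); P=cloud(n,d)
    print(n,"table z", [P[v,u].round(3) for u,v in ((340,260),(450,240))] if n=="top" else P[300,180])
    for c in HUES:
        m=topmask(n,im,d,c,boxes[n]["stand" if c=="orange" else "rack"],0.076 if c!="orange" else .078,0.105,P)
        if m.sum()<10: print(c,m.sum());continue
        p=P[m]; r=cv2.minAreaRect(p[:,:2].astype(np.float32)*1000)
        print(c,m.sum(),np.round(p.mean(0),4),"zq",np.percentile(p[:,2],[5,50,95]).round(4),"rect",np.round(r[0],1),np.round(r[1],1),round(r[2],1))
E
```

```text
top table z [array([ 0.463, -0.039, -0.001]), array([ 0.507, -0.303,  0.005])]
orange 222 [ 0.4775 -0.2093  0.0862] zq [0.0798 0.0861 0.0919] rect [ 477.6 -210. ] [25.2 49.7] 80.0
yellow 223 [0.5008 0.2505 0.0845] zq [0.0786 0.0847 0.0895] rect [501.5 251.5] [26.5 48.9] 78.4
green 165 [0.4912 0.2076 0.085 ] zq [0.0796 0.0851 0.0895] rect [491.3 208.7] [21.5 46.8] 78.0
purple 161 [0.481  0.158  0.0845] zq [0.0795 0.0848 0.0886] rect [481.4 158.9] [23.4 46.4] 78.2
blue 214 [0.5053 0.2704 0.0836] zq [0.0773 0.0838 0.0896] rect [494.1 217.6] [172.4  47.1] 77.8
scene table z [0.67945473 0.23103485 0.00095377]
orange 175 [ 0.4778 -0.2046  0.0855] zq [0.0788 0.0859 0.09  ] rect [ 479.5 -207.8] [23.3 52.3] 80.2
yellow 314 [0.4992 0.2555 0.0839] zq [0.0779 0.0844 0.0881] rect [500.7 252.7] [25.7 51.3] 81.9
green 268 [0.4895 0.2145 0.0836] zq [0.0775 0.0845 0.0877] rect [491.4 210.6] [24.2 50.6] 77.4
purple 245 [0.4785 0.1628 0.0838] zq [0.0781 0.0842 0.0878] rect [481.1 158.8] [25.2 49. ] 78.9
blue 343 [0.5036 0.2742 0.083 ] zq [0.0767 0.0839 0.0879] rect [495.6 219. ] [174.9  50.8] 78.8
```

```bash
cat >> h.py <<'E'
def plan(x,y,z,th=None):
    """print shift in units & twist needed from measured pose to target, th=angle of tool y mod pi"""
    from scipy.spatial.transform import Rotation as R
    s=manip.sense(); M=R.from_quat(s["tool_rot"]).as_matrix(); dlt=np.array([x,y,z])-s["tcp_pos"]
    u=M.T@dlt/0.4; a=np.arctan2(M[1,1],M[0,1]); tw=0
    if th is not None:
        e=(th-a+np.pi/2)%np.pi-np.pi/2; tw=-e/0.5
    print("t %.2f"%s["t"],"pos",s["tcp_pos"].round(4),"th %.4f"%a,"tilt",M[:2,2].round(4),"gap %.3f"%s["finger_gap"],"F",s["force"].round(2),"q1,q6",s["q"][[0,5]].round(2))
    print("units",u.round(4),"twist",round(tw,3))
E
python3 - <<'E'
from h import *
im,d=load("top","0"); P=cloud("top",d)
for u,v in ((304,214),(335,217),(369,236),(433,210),(476,270),(340,195),(340,185),(300,197),(420,200),(340,160),(340,302),(340,298)): print(u,v,P[v,u].round(3))
plan(0.42,0.3,0.25,1.396); plan(0.478,-0.209,0.25,1.396)
E
```

```text
304 214 [0.567 0.045 0.064]
335 217 [ 0.559 -0.027  0.068]
369 236 [ 0.513 -0.103  0.08 ]
433 210 [ 0.578 -0.261  0.018]
476 270 [ 0.434 -0.359  0.018]
340 195 [ 0.605 -0.038  0.097]
340 185 [ 0.611 -0.035  0.197]
300 197 [0.604 0.053 0.081]
420 200 [ 0.605 -0.234  0.004]
340 160 [ 0.617 -0.029  0.408]
340 302 [0.412 0.002 1.341]
340 298 [ 0.372 -0.037  0.002]
t 0.10 pos [0.1403 0.6084 0.2414] th 1.3440 tilt [-0.0008 -0.0018] gap 0.999 F [ 0.24  0.79 -1.44] q1,q6 [ 1.17 -0.18]
units [-0.8548 -0.5941 -0.0206] twist -0.104
t 0.10 pos [0.1403 0.6084 0.2414] th 1.3440 tilt [-0.0008 -0.0018] gap 0.999 F [ 0.24  0.79 -1.44] q1,q6 [ 1.17 -0.18]
units [-1.2822 -1.8014 -0.0184] twist -0.104
```

move_arm --pt "-0.086 -0.06 0 0 100" --pt "-0.172 -0.12 0 0 100" --pt "-0.257 -0.18 0 0 100" --pt "-0.342 -0.24 0 0 100" --pt "-0.428 -0.3 0 0 100" --pt "-0.513 -0.36 0 -0.02 100" --pt "-0.6 -0.42 0 -0.05 100" --pt "-0.685 -0.48 0 -0.1 100"

```text
t: 0.77
tcp_pos: [0.3642, 0.3594, 0.2421]
tool_rot: [0.088, 0.996, -0.0, -0.0]
force: [0.4, 0.5, -0.0]
finger_gap: 1.0
```

```bash
python3 -c "
from h import *
plan(0.478,-0.209,0.2,1.396)"
```

```text
t 0.77 pos [0.3642 0.3594 0.2421] th 1.3951 tilt [-0.0004 -0.0003] gap 1.000 F [ 0.42  0.5  -0.01] q1,q6 [ 0.56 -0.83]
units [-0.5284 -1.3495  0.1055] twist -0.002
```

move_arm --pt "-0.04 -0.1 0 0 100" --pt "-0.08 -0.2 0 0 100" --pt "-0.12 -0.3 0 0 100" --pt "-0.155 -0.4 0 0 100" --pt "-0.195 -0.5 0 0 100" --pt "-0.235 -0.6 0 0 100" --pt "-0.275 -0.7 0 0 100" --pt "-0.315 -0.8 0 0 100"

```text
t: 1.43
tcp_pos: [0.4288, 0.0325, 0.2422]
tool_rot: [0.088, 0.996, 0.0, -0.0]
force: [0.5, 0.0, -0.4]
finger_gap: 1.001
```

```bash
python3 -c "
from h import *
plan(0.478,-0.209,0.2,1.396)"
```

```text
t 1.43 pos [0.4288 0.0325 0.2422] th 1.3939 tilt [-0.0003  0.0002] gap 1.001 F [ 0.52  0.02 -0.38] q1,q6 [-0.19 -1.58]
units [-0.2273 -0.5727  0.1055] twist -0.004
```

move_arm --pt "-0.04 -0.1 0 0 100" --pt "-0.08 -0.2 0 0 100" --pt "-0.12 -0.3 0 0 100" --pt "-0.155 -0.4 0 0 100" --pt "-0.195 -0.5 0 0 100" --pt "-0.227 -0.573 0 0 100" --pt "-0.227 -0.573 0.05 0 100" --pt "-0.227 -0.573 0.1 0 100"

```text
t: 2.1
tcp_pos: [0.4795, -0.2107, 0.2025]
tool_rot: [0.09, 0.996, -0.001, 0.002]
force: [-1.3, 0.2, -0.6]
finger_gap: 1.004
```

```bash
python3 -c "
from h import *
plan(0.478,-0.209,0.2,1.396)
for n in('top','scene'):
    im,d=snap(n,'1')
im,d=load('scene','1')
cv2.imwrite('pics/s1c.png',cv2.resize(im[100:260,290:490,::-1],(750,600),interpolation=2))
im,d=load('top','1')
cv2.imwrite('pics/t1c.png',cv2.resize(im[195:295,350:500,::-1],(780,520),interpolation=2))
"
```

```text
t 2.10 pos [ 0.4795 -0.2107  0.2025] th 1.3901 tilt [ 0.0036 -0.0027] gap 1.004 F [-1.34  0.23 -0.56] q1,q6 [-0.63 -2.02]
units [0.0045 0.0036 0.0062] twist -0.012
```

View pics/s1c.png

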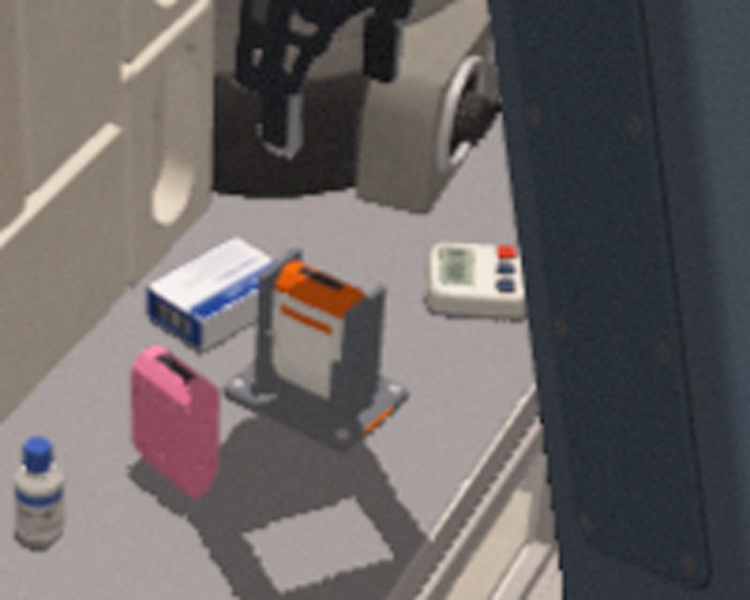

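View pics/t1c.png

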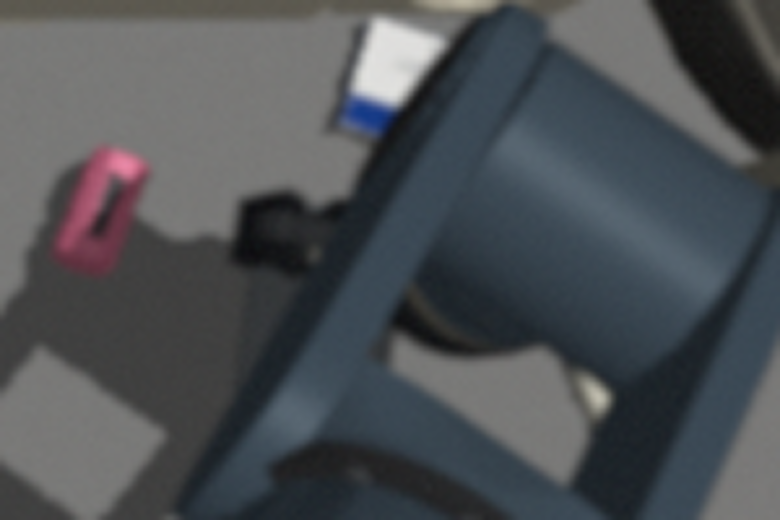

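move_arm --pt "0 0 0.03 0 100" --pt "0 0 0.06 0 100" --pt "0 0 0.09 0 100" --pt "0 0 0.12 0 100" --pt "0 0 0.15 0 100" --pt "0 0 0.15 0 100" --pt "0 0 0.15 0 100" --pt "0 0 0.15 0 100"

```text
t: 2.87
tcp_pos: [0.4787, -0.2072, 0.1433]
tool_rot: [0.088, 0.996, -0.0, 0.001]
force: [0.7, -0.4, -0.1]
finger_gap: 1.0
```

```bash
python3 -c "
from h import *
plan(0.478,-0.209,0.054,1.396)"
```

```text
t 2.87 pos [ 0.4787 -0.2072  0.1433] th 1.3947 tilt [ 0.0011 -0.0008] gap 1.000 F [ 0.7  -0.39 -0.05] q1,q6 [-0.62 -2.02]
units [ 0.0012 -0.0047  0.2232] twist -0.003
```

move_arm --pt "0.001 -0.0045 0.04 0 100" --pt "0.001 -0.0045 0.08 0 100" --pt "0.001 -0.0045 0.12 0 100" --pt "0.001 -0.0045 0.16 0 100" --pt "0.001 -0.0045 0.2 0 100" --pt "0.001 -0.0045 0.223 0 100" --pt "0.001 -0.0045 0.223 0 100" --pt "0.001 -0.0045 0.223 0 100"

```text
t: 3.53
tcp_pos: [0.4777, -0.209, 0.0535]
tool_rot: [0.088, 0.996, -0.0, 0.0]
force: [-0.3, -0.1, -0.7]
finger_gap: 1.002
```

```bash
python3 -c "
from h import *
plan(0.478,-0.209,0.054,1.396)
im,d=snap('scene','2')
cv2.imwrite('pics/s2c.png',cv2.resize(im[100:260,290:490,::-1],(750,600),interpolation=2))
"
```

```text
t 3.53 pos [ 0.4777 -0.209   0.0535] th 1.3941 tilt [ 0.0002 -0.0002] gap 1.002 F [-0.28 -0.15 -0.66] q1,q6 [-0.63 -2.02]
units [-0.0006  0.0001 -0.0013] twist -0.004
```

View pics/s2c.png

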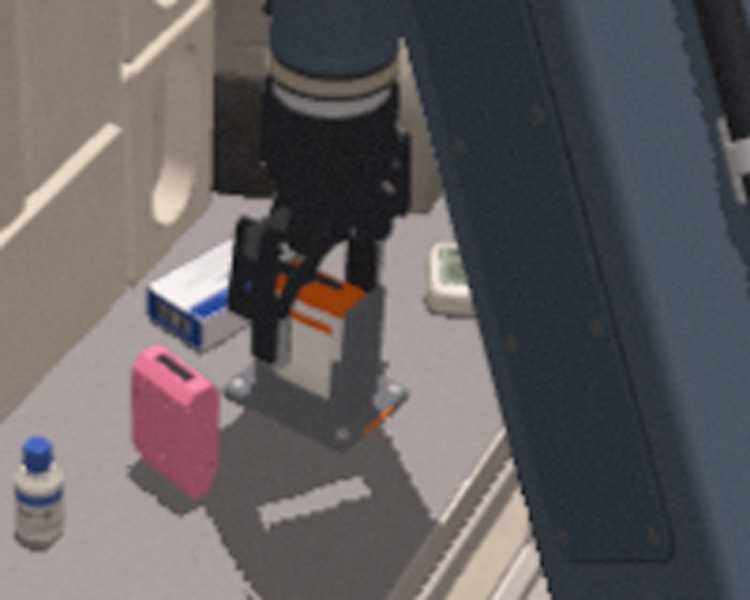

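move_arm --pt "0 0 0 0 50" --pt "0 0 0 0 35" --pt "0 0 0 0 30" --pt "0 0 0 0 25" --pt "0 0 0 0 20" --pt "0 0 0 0 15" --pt "0 0 0 0 15" --pt "0 0 0 0 15" --force 35

```text
t: 4.25
tcp_pos: [0.4776, -0.2091, 0.0534]
tool_rot: [0.088, 0.996, -0.0, 0.0]
force: [0.3, -1.1, 3.6]
finger_gap: 0.3
```

```bash
python3 -c "
from h import *
plan(0.478,-0.209,0.054,1.396)
print(manip.sense()['ft_torque'])"
```

```text
t 4.25 pos [ 0.4776 -0.2091  0.0534] th 1.3941 tilt [ 0.0004 -0.0005] gap 0.300 F [ 0.31 -1.08  3.59] q1,q6 [-0.63 -2.02]
units [-0.001   0.0003 -0.0014] twist -0.004
[-0.0324861   0.08619942  0.05423454]
```

move_arm --pt "0 0 -0.02 0 10" --pt "0 0 -0.06 0 10" --pt "0 0 -0.1 0 10" --pt "0 0 -0.15 0 10" --pt "0 0 -0.2 0 10" --pt "0 0 -0.25 0 10" --pt "0 0 -0.3 0 10" --pt "0 0 -0.33 0 10"

```text
t: 4.92
tcp_pos: [0.4777, -0.2088, 0.1872]
tool_rot: [0.088, 0.996, -0.0, 0.001]
force: [0.6, 0.2, -1.5]
finger_gap: 0.297
```

```bash
python3 -c "
from h import *
plan(0.44,0.05,0.185,1.36)
im,d=snap('scene','3')
cv2.imwrite('pics/s3c.png',cv2.resize(im[60:260,290:490,::-1],(600,600),interpolation=2))
"
```

```text
t 4.92 pos [ 0.4777 -0.2088  0.1872] th 1.3938 tilt [ 0.0017 -0.0008] gap 0.297 F [ 0.56  0.19 -1.47] q1,q6 [-0.63 -2.02]
units [0.2068 0.6204 0.0049] twist 0.068
```

View pics/s3c.png

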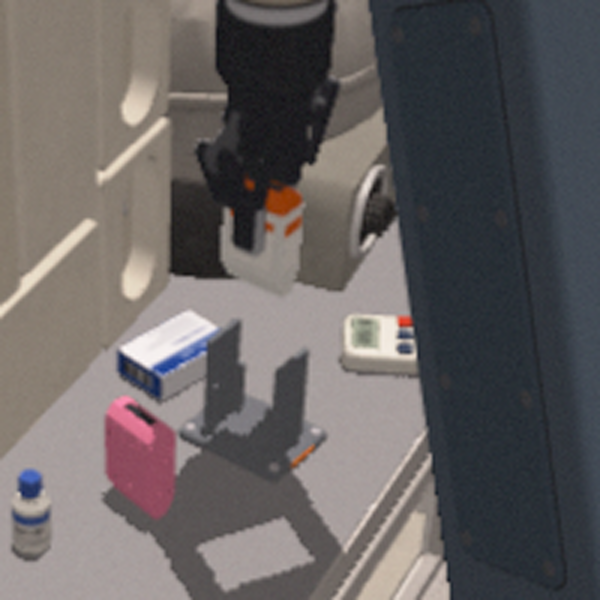

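move_arm --pt "0.02 0.06 0 0 10" --pt "0.05 0.14 0 0 10" --pt "0.08 0.23 0 0.02 10" --pt "0.11 0.32 0 0.04 10" --pt "0.14 0.41 0 0.06 10" --pt "0.165 0.5 0 0.068 10" --pt "0.19 0.57 0 0.068 10" --pt "0.2 0.62 0 0.068 10"

```text
t: 5.63
tcp_pos: [0.4396, 0.0522, 0.1846]
tool_rot: [0.104, 0.995, 0.0, -0.002]
force: [-1.1, -0.5, -1.6]
finger_gap: 0.294
```

```bash
python3 -c "
from h import *
plan(0.44,0.05,0.05,1.36)"
```

```text
t 5.63 pos [0.4396 0.0522 0.1846] th 1.3617 tilt [-0.0038  0.0012] gap 0.294 F [-1.13 -0.53 -1.58] q1,q6 [-0.14 -1.5 ]
units [-0.0036 -0.0053  0.3364] twist 0.003
```

move_arm --pt "0 0 0.03 0 10" --pt "0 0 0.08 0 10" --pt "0 0 0.13 0 10" --pt "0 0 0.19 0 10" --pt "0 0 0.25 0 10" --pt "0 0 0.3 0 10" --pt "0 0 0.33 0 10" --pt "0 0 0.335 0 10"

```text
t: 6.3
tcp_pos: [0.4406, 0.0496, 0.0489]
tool_rot: [0.105, 0.994, 0.0, -0.003]
force: [-0.0, -0.1, -0.5]
finger_gap: 0.299
```

move_arm --pt "0 0 0.0 0 10" --pt "0 0 0.003 0 10" --pt "0 0 0.006 0 10" --pt "0 0 0.008 0 10" --pt "0 0 0.01 0 10" --pt "0 0 0.01 0 10" --pt "0 0 0.01 0 10" --pt "0 0 0.01 0 10"

```text
t: 6.97
tcp_pos: [0.4425, 0.0493, 0.0473]
tool_rot: [0.105, 0.994, -0.0, 0.0]
force: [0.8, -0.8, -1.2]
finger_gap: 0.297
```

```bash
python3 -c "
from h import *
plan(0.44,0.05,0.046,1.36)
im,d=snap('scene','4')
cv2.imwrite('pics/s4c.png',cv2.resize(im[150:350,200:400,::-1],(600,600),interpolation=2))
"
```

```text
t 6.97 pos [0.4425 0.0493 0.0473] th 1.3600 tilt [ 0.0005 -0.0001] gap 0.297 F [ 0.76 -0.8  -1.16] q1,q6 [-0.14 -1.5 ]
units [0.0064 0.0004 0.0033] twist 0.0
```

View pics/s4c.png

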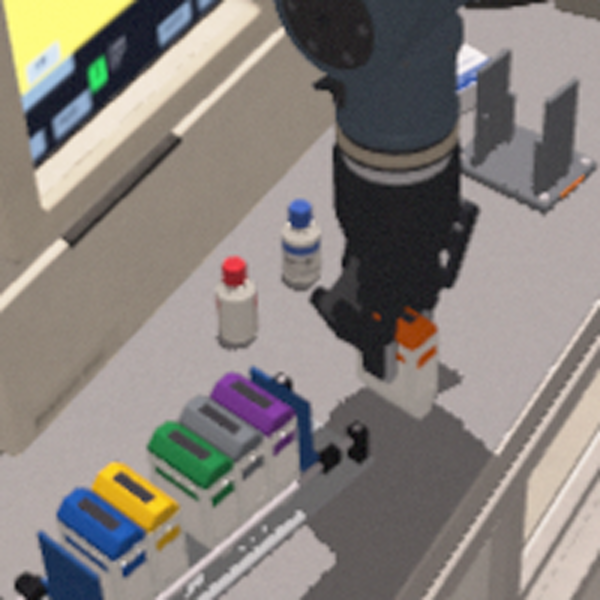

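Nearly on the worktop; inch down until contact.

move_arm --pt "0 0 0.002 0 10" --pt "0 0 0.003 0 10" --pt "0 0 0.004 0 10" --pt "0 0 0.005 0 10" --pt "0 0 0.0055 0 10" --pt "0 0 0.0055 0 10" --pt "0 0 0.0055 0 10" --pt "0 0 0.0055 0 10"

```text
t: 7.68
tcp_pos: [0.4423, 0.0493, 0.0454]
tool_rot: [0.105, 0.994, -0.0, 0.0]
force: [-0.8, -1.0, 5.6]
finger_gap: 0.301
```

move_arm --pt "0 0 0 0 31" --pt "0 0 0 0 33" --pt "0 0 0 0 36" --pt "0 0 0 0 45" --pt "0 0 0 0 60" --pt "0 0 0 0 80" --pt "0 0 0 0 80" --pt "0 0 0 0 80"

```text
t: 8.35
tcp_pos: [0.4423, 0.0493, 0.0449]
tool_rot: [0.105, 0.994, 0.0, -0.0]
force: [-0.4, -0.9, 0.6]
finger_gap: 0.801
```

move_arm --pt "0 0 -0.02 0 85" --pt "0 0 -0.06 0 90" --pt "0 0 -0.11 0 100" --pt "0 0 -0.16 0 100" --pt "0 0 -0.2 0.1 100" --pt "0 0 -0.22 0.35 100" --pt "0 0 -0.22 0.6 100" --pt "0 0 -0.22 0.84 100"

```text
t: 9.02
tcp_pos: [0.4427, 0.0493, 0.1343]
tool_rot: [0.313, 0.95, 0.0, 0.001]
force: [-0.6, 0.6, -0.4]
finger_gap: 1.003
```

```bash
python3 -c "
from h import *
plan(0.4424,0.0493,0.14,-0.21)
im,d=snap('scene','5')
cv2.imwrite('pics/s5c.png',cv2.resize(im[150:350,200:400,::-1],(600,600),interpolation=2))
P=cloud('scene',d);m=topmask('scene',im,d,'orange',(300,230,360,310),.06,.1,P);p=P[m]
if m.sum()>10:
  r=cv2.minAreaRect(p[:,:2].astype(np.float32)*1000);print(m.sum(),r,np.percentile(p[:,2],[5,50,95]))
"
```

```text
t 9.02 pos [0.4427 0.0493 0.1343] th 0.9341 tilt [ 0.0025 -0.0004] gap 1.003 F [-0.6   0.63 -0.44] q1,q6 [-0.14 -1.07]
units [ 0.0005 -0.0005 -0.0142] twist 2.288
261 ((442.2164001464844, 53.420379638671875), (21.76718521118164, 50.350494384765625), 79.10186004638672) [0.06927703 0.07761576 0.08232467]
```

View pics/s5c.png

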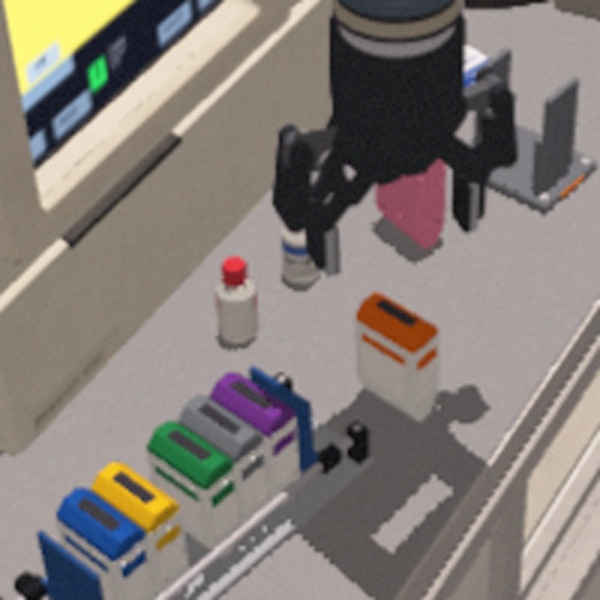

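move_arm --pt "0 0 0 0.2 100" --pt "0 0 0 0.4 100" --pt "0 0 0 0.6 100" --pt "0 0 0 0.8 100" --pt "0 0 0 0.95 100" --pt "0 0 0 1 100" --pt "0 0 0 1 100" --pt "0 0 0 1 100"

```text
t: 9.73
tcp_pos: [0.4422, 0.0494, 0.1331]
tool_rot: [0.535, 0.845, 0.0, 0.0]
force: [0.6, 0.4, -0.5]
finger_gap: 1.0
```

move_arm --pt "0 0 0 0.2 100" --pt "0 0 0 0.4 100" --pt "0 0 0 0.6 100" --pt "0 0 0 0.8 100" --pt "0 0 0 0.95 100" --pt "0 0 0 1 100" --pt "0 0 0 1 100" --pt "0 0 0 1 100"

```text
t: 10.4
tcp_pos: [0.4423, 0.0493, 0.1329]
tool_rot: [0.727, 0.686, -0.0, -0.0]
force: [-1.0, -0.3, 0.5]
finger_gap: 1.0
```

```bash
python3 -c "
from h import *
plan(0.4424,0.0495,0.048,-0.21)"
```

```text
t 10.40 pos [0.4423 0.0493 0.1329] th -0.0577 tilt [-0. -0.] gap 1.000 F [-1.05 -0.34  0.5 ] q1,q6 [-0.14 -0.08]
units [4.000e-04 2.000e-04 2.124e-01] twist 0.305
```

move_arm --pt "0 0 0 0.15 100" --pt "0 0 0 0.305 100" --pt "0 0 0.04 0.305 100" --pt "0 0 0.09 0.305 100" --pt "0 0 0.14 0.305 100" --pt "0 0 0.19 0.305 100" --pt "0 0 0.217 0.305 100" --pt "0 0 0.217 0.305 100"

```text
t: 11.07
tcp_pos: [0.4412, 0.0494, 0.0442]
tool_rot: [0.778, 0.629, -0.001, -0.002]
force: [-0.8, -0.3, 0.5]
finger_gap: 1.001
```

```bash
python3 -c "
from h import *
plan(0.4424,0.0495,0.046,-0.21)
im,d=snap('scene','6')
cv2.imwrite('pics/s6c.png',cv2.resize(im[150:350,200:400,::-1],(600,600),interpolation=2))
"
```

```text
t 11.07 pos [0.4412 0.0494 0.0442] th -0.2111 tilt [-0.0042  0.0006] gap 1.001 F [-0.82 -0.26  0.47] q1,q6 [-0.14  0.07]
units [ 0.0009  0.003  -0.0044] twist -0.002
```

View pics/s6c.png

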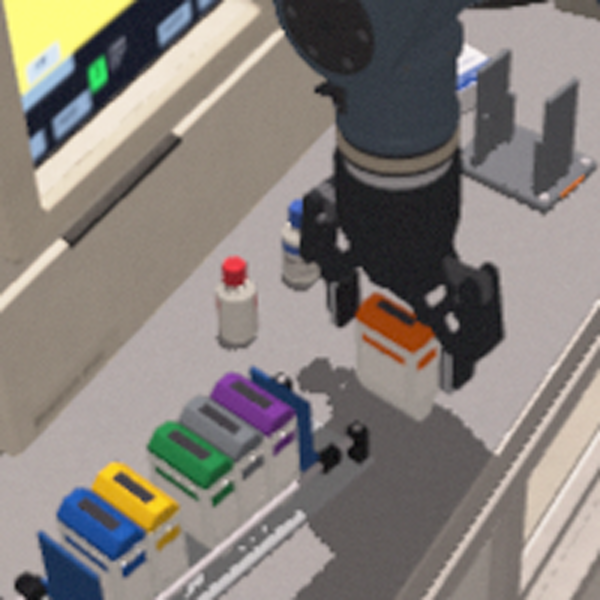

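move_arm --pt "0 0 -0.002 0 85" --pt "0 0 -0.002 0 72" --pt "0 0 -0.002 0 65" --pt "0 0 -0.002 0 60" --pt "0 0 -0.002 0 55" --pt "0 0 -0.002 0 50" --pt "0 0 -0.002 0 45" --pt "0 0 -0.002 0 40" --force 60

```text
t: 11.78
tcp_pos: [0.4428, 0.0493, 0.0479]
tool_rot: [0.778, 0.628, 0.001, 0.001]
force: [-0.3, 0.2, 6.7]
finger_gap: 0.579
```

```bash
python3 -c "
from h import *
plan(0.4424,0.0495,0.046,-0.21);print(manip.sense()['ft_torque'])"
```

```text
t 11.78 pos [0.4428 0.0493 0.0479] th -0.2123 tilt [ 0.0018 -0.0003] gap 0.579 F [-0.33  0.18  6.68] q1,q6 [-0.14  0.07]
units [ 0.0003 -0.0012  0.0046] twist -0.005
[-0.02705874  0.14403559  0.02600843]
```

move_arm --pt "0 0 -0.02 0 40" --pt "0 0 -0.06 0 40" --pt "0 0 -0.1 0 40" --pt "0 0 -0.15 0 40" --pt "0 0 -0.2 0 40" --pt "0 0 -0.25 0 40" --pt "0 0 -0.3 0 40" --pt "0 0 -0.32 0 40"

```text
t: 12.45
tcp_pos: [0.4432, 0.0493, 0.1776]
tool_rot: [0.778, 0.628, 0.002, 0.002]
force: [-0.2, -0.3, -0.8]
finger_gap: 0.577
```

```bash
python3 -c "
from h import *
plan(0.496,0.231,0.175,-0.21)"
```

```text
t 12.45 pos [0.4432 0.0493 0.1776] th -0.2122 tilt [ 0.0044 -0.0006] gap 0.577 F [-0.16 -0.26 -0.83] q1,q6 [-0.14  0.07]
units [0.4718 0.0334 0.0067] twist -0.004
```

move_arm --pt "0.04 0.002 0 0 40" --pt "0.11 0.007 0 0 40" --pt "0.19 0.012 0 0 40" --pt "0.27 0.018 0 0 40" --pt "0.35 0.024 0 0 40" --pt "0.42 0.029 0 0 40" --pt "0.46 0.033 0 0 40" --pt "0.472 0.033 0 0 40"

```text
t: 13.12
tcp_pos: [0.4955, 0.2335, 0.1746]
tool_rot: [0.777, 0.629, 0.001, -0.0]
force: [-0.2, -0.1, -1.2]
finger_gap: 0.581
```

move_arm --pt "0 0 0 0 40" --pt "0 0 0.02 0 40" --pt "0 0 0.05 0 40" --pt "0 0 0.07 0 40" --pt "0 0 0.08 0 40" --pt "0 0 0.08 0 40" --pt "0 0 0.08 0 40" --pt "0 0 0.08 0 40"

```text
t: 13.78
tcp_pos: [0.4953, 0.2308, 0.1432]
tool_rot: [0.778, 0.628, 0.0, 0.0]
force: [0.2, -0.2, -1.8]
finger_gap: 0.58
```

```bash
python3 -c "
from h import *
plan(0.496,0.231,0.054,-0.21)
im,d=snap('scene','7')
cv2.imwrite('pics/s7c.png',cv2.resize(im[220:380,180:340,::-1],(600,600),interpolation=2))
im,d=snap('top','7')
cv2.imwrite('pics/t7c.png',cv2.resize(im[205:285,170:290,::-1],(780,520),interpolation=2))
"
```

```text
t 13.78 pos [0.4953 0.2308 0.1432] th -0.2131 tilt [0.0004 0.    ] gap 0.580 F [ 0.18 -0.24 -1.77] q1,q6 [0.23 0.44]
units [0.0009 0.0015 0.2229] twist -0.006
```

View pics/s7c.png

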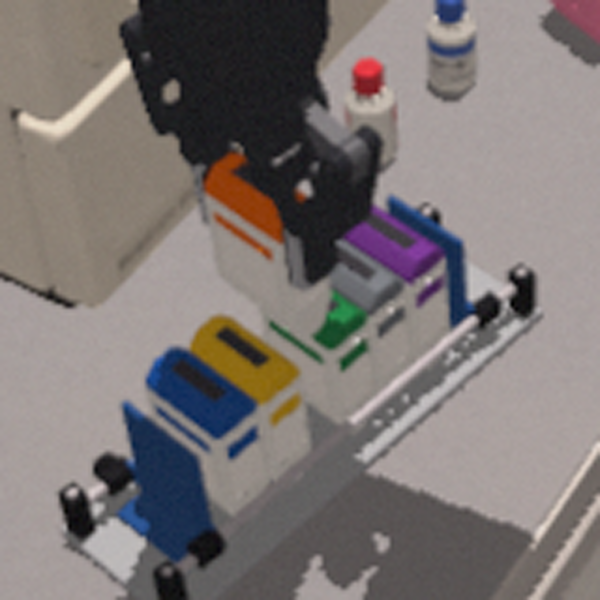

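View pics/t7c.png

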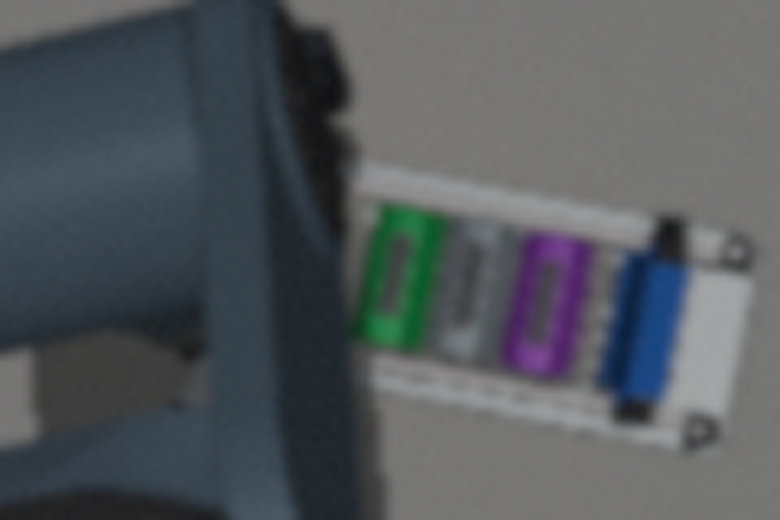

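```bash
python3 -c "
from h import *
im,d=load('scene','7');P=cloud('scene',d)
c=np.array([.496,.231]);ps=-.211;X=np.array([np.cos(ps),np.sin(ps)]);Y=np.array([-X[1],X[0]])
for n,lo,hi in (('orange',.155,.185),('yellow',.076,.1),('green',.076,.1),('purple',.076,.1)):
  m=topmask('scene',im,d,n,(200,250,320,350),lo,hi,P);p=P[m][:,:2]-c
  y=p@Y*1000;x=p@X*1000
  print(n,m.sum(),'x',np.percentile(x,[1,50,99]).round(1),'y',np.percentile(y,[1,50,99]).round(1),'z',np.percentile(P[m][:,2],[5,50,95]).round(3))
# white face of the held cart: z .1-.15
hsv=cv2.cvtColor(im,cv2.COLOR_RGB2HSV)
m=(P[...,2]>.1)&(P[...,2]<.15)&(hsv[...,1]<60)&(hsv[...,2]>110);m[:, :225]=0;m[:,275:]=0;m[:270]=0;m[320:]=0
p=P[m][:,:2]-c;y=p@Y*1000;print('face y',m.sum(),np.percentile(y,[10,50,90]))
m=(P[...,2]>.03)&(P[...,2]<.07)&(hsv[...,1]<60)&(hsv[...,2]>110);m[:, :250]=0;m[:,275:]=0;m[:290]=0;m[320:]=0
p=P[m][:,:2]-c;y=p@Y*1000;print('green face y',m.sum(),np.percentile(y,[10,50,90]))
"
```

```text
orange 253 x [-24.1   3.7  26.2] y [-6.5  8.5 13. ] z [0.164 0.172 0.177]
yellow 309 x [-24.2  -3.6  24.2] y [12.2 27.  35.8] z [0.078 0.084 0.088]
green 95 x [-24.9 -20.4  -8.9] y [-31.  -19.8  -8.7] z [0.078 0.084 0.087]
purple 215 x [-23.5  -7.6  18.8] y [-85.6 -68.3 -61.4] z [0.078 0.084 0.088]
face y 401 [-2.24446444 11.7047313  12.95659718]
green face y 139 [-14.21606985  -9.42095719  -8.42871691]
```

move_arm --pt "0.0015 0 0.02 0 40" --pt "0.0015 0 0.04 0 40" --pt "0.0015 0 0.06 0 40" --pt "0.0015 0 0.075 0 40" --pt "0.0015 0 0.085 0 40" --pt "0.0015 0 0.095 0 40" --pt "0.0015 0 0.105 0 40" --pt "0.0015 0 0.11 0 40" --force 90

```text
t: 14.55
tcp_pos: [0.495, 0.2317, 0.0983]
tool_rot: [0.778, 0.628, -0.0, -0.0]
force: [-0.4, 0.6, -1.9]
finger_gap: 0.577
```

```bash
python3 -c "
from h import *
plan(0.496,0.231,0.054,-0.21);print(manip.sense()['ft_torque'])
im,d=snap('scene','8')
cv2.imwrite('pics/s8c.png',cv2.resize(im[220:380,180:340,::-1],(600,600),interpolation=2))
"
```

```text
t 14.55 pos [0.495  0.2317 0.0983] th -0.2125 tilt [-0.0006 -0.0002] gap 0.577 F [-0.37  0.58 -1.85] q1,q6 [0.23 0.45]
units [-0.0011  0.0028  0.1107] twist -0.005
[ 0.10009061  0.05647679 -0.00260794]
```

View pics/s8c.png

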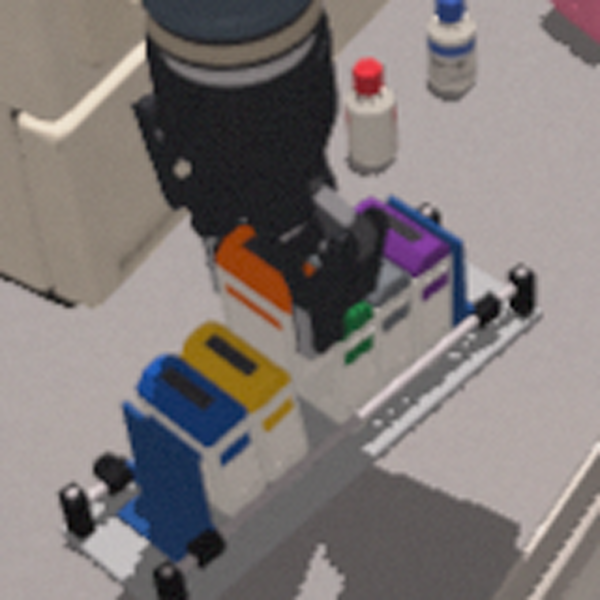

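move_arm --pt "0 0 0.008 0 40" --pt "0 0 0.016 0 40" --pt "0 0 0.024 0 40" --pt "0 0 0.032 0 40" --pt "0 0 0.04 0 40" --pt "0 0 0.048 0 40" --pt "0 0 0.055 0 40" --pt "0 0 0.055 0 40"

```text
t: 15.27
tcp_pos: [0.4948, 0.2316, 0.0763]
tool_rot: [0.778, 0.628, -0.001, -0.0]
force: [-0.3, 1.0, -1.0]
finger_gap: 0.575
```

```bash
python3 -c "
from h import *
plan(0.496,0.231,0.054,-0.21);print(manip.sense()['ft_torque'])
im,d=snap('scene','9')
cv2.imwrite('pics/s9c.png',cv2.resize(im[220:380,180:340,::-1],(600,600),interpolation=2))
"
```

```text
t 15.27 pos [0.4948 0.2316 0.0763] th -0.2125 tilt [-0.0011 -0.0003] gap 0.575 F [-0.26  1.04 -1.01] q1,q6 [0.23 0.45]
units [-0.0007  0.0033  0.0557] twist -0.005
[ 0.02703703 -0.01421148 -0.01437641]
```

View pics/s9c.png

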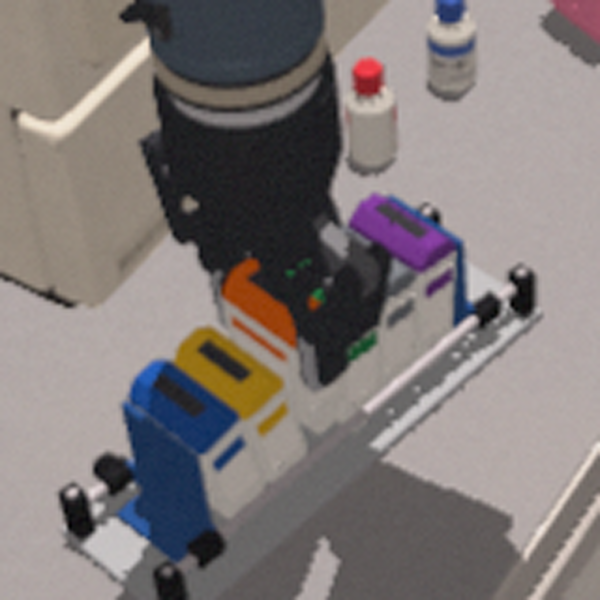

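move_arm --pt "0 0 0.007 0 40" --pt "0 0 0.014 0 40" --pt "0 0 0.021 0 40" --pt "0 0 0.028 0 40" --pt "0 0 0.035 0 40" --pt "0 0 0.042 0 40" --pt "0 0 0.045 0 40" --pt "0 0 0.045 0 40"

```text
t: 15.98
tcp_pos: [0.4955, 0.232, 0.0586]
tool_rot: [0.778, 0.628, 0.0, 0.0]
force: [0.8, 1.5, -1.9]
finger_gap: 0.577
```

```bash
python3 -c "
from h import *
plan(0.496,0.231,0.054,-0.21);print(manip.sense()['ft_torque'])
im,d=snap('scene','10')
cv2.imwrite('pics/s10c.png',cv2.resize(im[220:380,180:340,::-1],(600,600),interpolation=2))
"
```

```text
t 15.98 pos [0.4955 0.232  0.0586] th -0.2126 tilt [0.0006 0.0004] gap 0.577 F [ 0.76  1.47 -1.85] q1,q6 [0.23 0.45]
units [-0.0021  0.0018  0.0114] twist -0.005
[ 0.40029451 -0.22871458  0.06195179]
```

View pics/s10c.png

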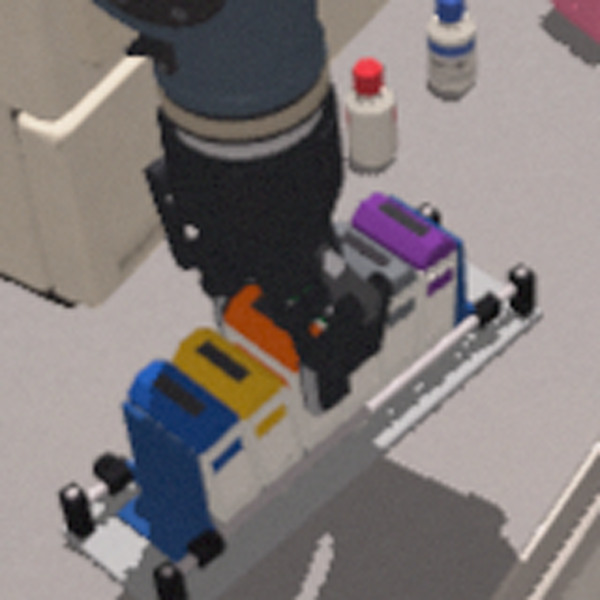

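Going well; the last ~5 mm to floor contact.

move_arm --pt "0 0 0.004 0 40" --pt "0 0 0.007 0 40" --pt "0 0 0.01 0 40" --pt "0 0 0.012 0 40" --pt "0 0 0.014 0 40" --pt "0 0 0.016 0 40" --pt "0 0 0.016 0 40" --pt "0 0 0.016 0 40"

```text
t: 16.7
tcp_pos: [0.4951, 0.2318, 0.054]
tool_rot: [0.778, 0.628, 0.0, 0.0]
force: [-1.9, 1.8, 11.2]
finger_gap: 0.578
```

move_arm --pt "0 0 0.001 0 40" --pt "0 0 0.002 0 40" --pt "0 0 0.003 0 40" --pt "0 0 0.004 0 40" --pt "0 0 0.004 0 40" --pt "0 0 0.004 0 40" --pt "0 0 0.004 0 40" --pt "0 0 0.004 0 40"

```text
t: 17.37
tcp_pos: [0.4951, 0.2318, 0.0539]
tool_rot: [0.778, 0.628, 0.0, 0.0]
force: [-3.8, 0.4, 22.3]
finger_gap: 0.575
```

```bash
python3 -c "
from h import *
plan(0.496,0.231,0.054,-0.21);print(manip.sense()['ft_torque'])
im,d=snap('scene','11')
cv2.imwrite('pics/s11c.png',cv2.resize(im[220:380,180:340,::-1],(600,600),interpolation=2))
"
```

```text
t 17.37 pos [0.4951 0.2318 0.0539] th -0.2124 tilt [0.0009 0.0002] gap 0.575 F [-3.79  0.37 22.25] q1,q6 [0.23 0.45]
units [-0.0015  0.0027 -0.0002] twist -0.005
[ 0.12818342  0.78414443 -0.01666473]
```

View pics/s11c.png

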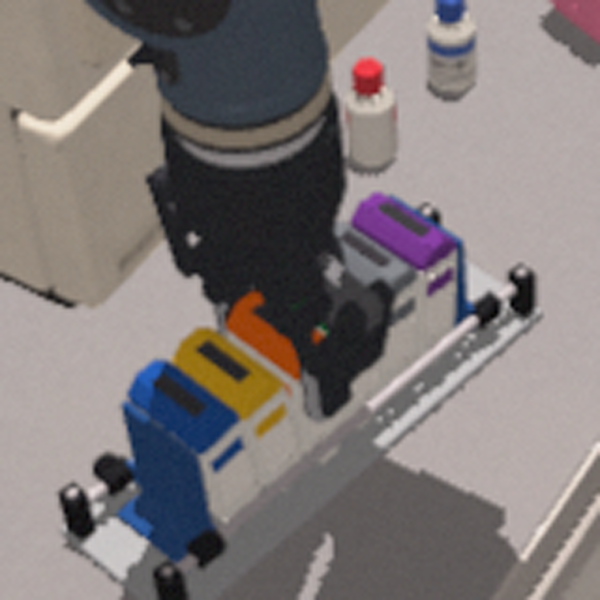

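move_arm --pt "0 0 -0.004 0 40" --pt "0 0 -0.006 0 45" --pt "0 0 -0.006 0 60" --pt "0 0 -0.006 0 65" --pt "0 0 -0.006 0 75" --pt "0 0 -0.006 0 90" --pt "0 0 -0.006 0 90" --pt "0 0 -0.006 0 90"

```text
t: 18.08
tcp_pos: [0.495, 0.2316, 0.053]
tool_rot: [0.778, 0.628, -0.0, -0.0]
force: [-0.1, -0.4, -0.5]
finger_gap: 0.897
```

move_arm --pt "0 0 -0.02 0 100" --pt "0 0 -0.06 0 100" --pt "0 0 -0.11 0 100" --pt "0 0 -0.17 0 100" --pt "0 0 -0.23 0 100" --pt "0 0 -0.28 0 100" --pt "0 0 -0.31 0 100" --pt "0 0 -0.32 0 100"

```text
t: 18.75
tcp_pos: [0.4964, 0.2321, 0.1843]
tool_rot: [0.778, 0.628, 0.002, 0.001]
force: [0.7, 0.3, -0.1]
finger_gap: 1.006
```

```bash
python3 -c "
from h import *
plan(0.496,0.231,0.054,-0.21)
im,d=snap('scene','12')
cv2.imwrite('pics/s12c.png',cv2.resize(im[220:380,180:340,::-1],(600,600),interpolation=2))
P=cloud('scene',d)
c=np.array([.496,.231]);ps=-.211;X=np.array([np.cos(ps),np.sin(ps)]);Y=np.array([-X[1],X[0]])
for n,lo,hi in (('orange',.076,.1),('yellow',.076,.1),('green',.076,.1),('purple',.076,.1),('blue',.076,.1),('blue',.05,.073)):
  m=topmask('scene',im,d,n,(200,250,320,370),lo,hi,P);p=P[m][:,:2]-c
  if m.sum()<5: continue
  y=p@Y*1000;x=p@X*1000
  print(n,m.sum(),'x',np.percentile(x,[1,50,99]).round(1),'y',np.percentile(y,[1,50,99]).round(1),'z',np.percentile(P[m][:,2],[5,50,95]).round(3))
"
```

```text
t 18.75 pos [0.4964 0.2321 0.1843] th -0.2124 tilt [0.005  0.0012] gap 1.006 F [ 0.73  0.31 -0.14] q1,q6 [0.23 0.45]
units [-0.0036 -0.002   0.3256] twist -0.005
orange 317 x [-25.7  -5.1  22.5] y [-10.3   5.8  13.3] z [0.077 0.084 0.088]
yellow 318 x [-23.9  -3.4  24.3] y [22.1 37.1 46.6] z [0.078 0.084 0.088]
green 253 x [-24.9  -4.6  23. ] y [-36.1 -22.2 -15.3] z [0.079 0.084 0.088]
purple 239 x [-23.5  -3.7  23.8] y [-91.  -76.6 -69.9] z [0.078 0.085 0.088]
blue 341 x [-23.4  -2.8  25.2] y [-96.5  63.8  75.1] z [0.077 0.084 0.088]
blue 169 x [-24.7  -7.3  23.6] y [-97.9  74.5  75.9] z [0.052 0.063 0.072]
```

View pics/s12c.png

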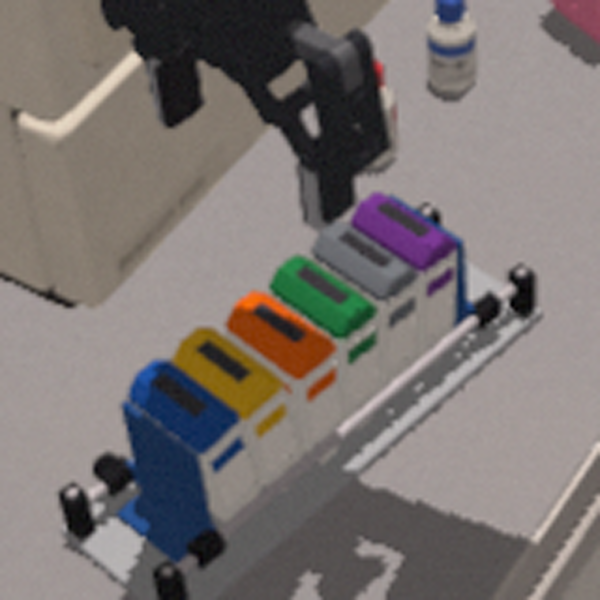

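```bash
cat >> h.py <<'E'
C0=np.array([.496,.231]);PS=-.211;RX=np.array([np.cos(PS),np.sin(PS)]);RY=np.array([-RX[1],RX[0]])
def rplan(rx,ry,z):
    p=C0+RX*rx/1000+RY*ry/1000; s=manip.sense(); q=(s["tcp_pos"][:2]-C0)*1000
    print("rack mm now",(q@RX).round(1),(q@RY).round(1)); plan(p[0],p[1],z,PS)
E
python3 -c "
from h import *
rplan(0,102,.184)"
```

```text
rack mm now -0.0 1.0
t 18.80 pos [0.4962 0.232  0.1837] th -0.2123 tilt [0.0043 0.0009] gap 1.003 F [-0.84 -0.55 -0.22] q1,q6 [0.23 0.45]
units [ 2.525e-01 -3.000e-04 -2.000e-04] twist -0.003
```

move_arm --pt "0.03 0 0 0 60" --pt "0.08 0 0 0 30" --pt "0.14 0 0 0 0" --pt "0.2 0 0 0 0" --pt "0.24 0 0 0 0" --pt "0.252 0 0 0 0" --pt "0.252 0 0 0 0" --pt "0.252 0 0 0 0" --force 30

```text
t: 19.47
tcp_pos: [0.5155, 0.3299, 0.1801]
tool_rot: [0.778, 0.628, -0.001, -0.0]
force: [0.2, -0.0, 0.3]
finger_gap: -0.001
```

move_arm --pt "0 0 0.03 0 0" --pt "0 0 0.08 0 0" --pt "0 0 0.13 0 0" --pt "0 0 0.18 0 0" --pt "0 0 0.22 0 0" --pt "0 0 0.24 0 0" --pt "0 0 0.24 0 0" --pt "0 0 0.24 0 0"

```text
t: 20.13
tcp_pos: [0.5163, 0.3295, 0.0852]
tool_rot: [0.778, 0.628, -0.0, -0.0]
force: [0.3, 0.1, 0.5]
finger_gap: 0.001
```

```bash
python3 -c "
from h import *
rplan(0,102,.038)
im,d=snap('scene','13')
cv2.imwrite('pics/s13c.png',cv2.resize(im[220:400,170:350,::-1],(600,600),interpolation=2))
"
```

```text
rack mm now -0.8 100.6
t 20.13 pos [0.5163 0.3295 0.0852] th -0.2133 tilt [-0.0009 -0.0005] gap 0.001 F [0.33 0.13 0.46] q1,q6 [0.39 0.6 ]
units [0.0036 0.002  0.118 ] twist -0.005
```

View pics/s13c.png

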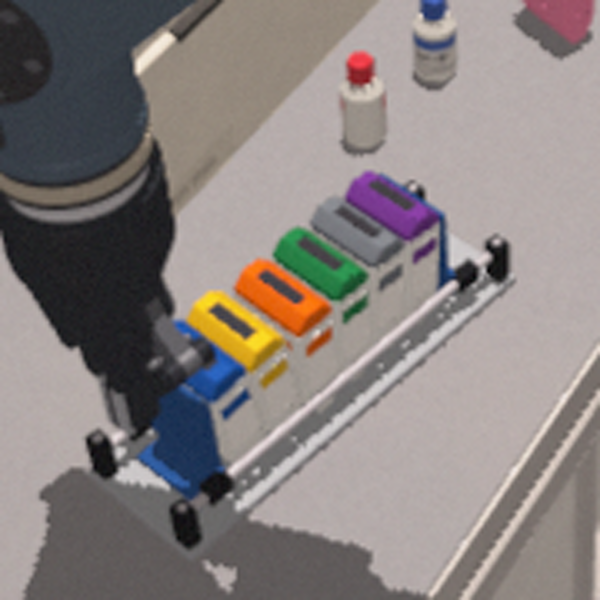

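move_arm --pt "0.004 0.002 0.02 0 0" --pt "0.004 0.002 0.05 0 0" --pt "0.004 0.002 0.08 0 0" --pt "0.004 0.002 0.105 0 0" --pt "0.004 0.002 0.118 0 0" --pt "0.004 0.002 0.118 0 0" --pt "-0.006 0.002 0.118 0 0" --pt "-0.012 0.002 0.118 0 0"

```text
t: 20.85
tcp_pos: [0.5162, 0.3251, 0.0381]
tool_rot: [0.778, 0.628, 0.0, 0.0]
force: [0.3, 1.0, 0.3]
finger_gap: -0.001
```

```bash
python3 -c "
from h import *
rplan(0,85,.038)
im,d=snap('scene','14')
cv2.imwrite('pics/s14c.png',cv2.resize(im[220:400,170:350,::-1],(600,600),interpolation=2))
"
```

```text
rack mm now 0.1 96.3
t 20.85 pos [0.5162 0.3251 0.0381] th -0.2122 tilt [ 0.0001 -0.0001] gap -0.001 F [0.3  0.95 0.3 ] q1,q6 [0.38 0.59]
units [-0.0282 -0.0001  0.0003] twist -0.002
```

View pics/s14c.png

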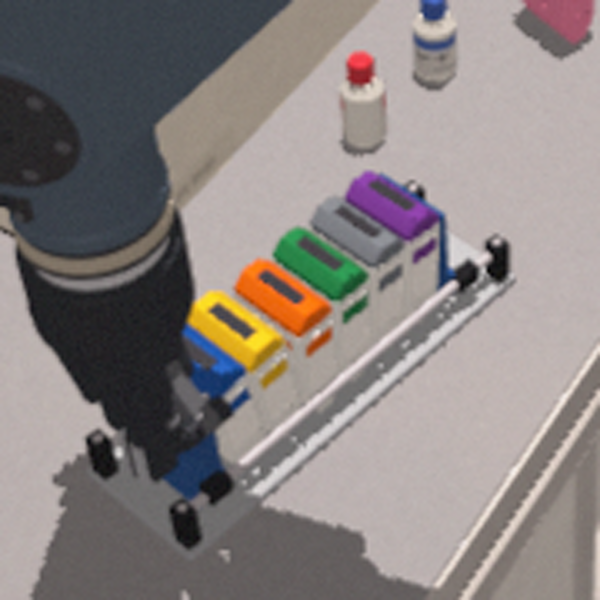

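move_arm --pt "-0.005 0 0 0 0" --pt "-0.01 0 0 0 0" --pt "-0.014 0 0 0 0" --pt "-0.017 0 0 0 0" --pt "-0.02 0 0 0 0" --pt "-0.023 0 0 0 0" --pt "-0.026 0 0 0 0" --pt "-0.028 0 0 0 0"

```text
t: 21.57
tcp_pos: [0.5141, 0.3147, 0.0383]
tool_rot: [0.778, 0.628, 0.001, 0.0]
force: [0.3, 1.5, 1.1]
finger_gap: 0.003
```

```bash
cat >> h.py <<'E'
def rows(tag):
    im,d=snap('scene',tag); P=cloud('scene',d)
    cv2.imwrite(f'pics/s{tag}c.png',cv2.resize(im[220:400,170:350,::-1],(600,600),interpolation=2))
    for n in ('orange','yellow','green','purple','blue'):
        m=topmask('scene',im,d,n,(200,250,320,370),.076,.1,P); p=P[m][:,:2]-C0
        if m.sum()<5: continue
        print(n,m.sum(),'y',np.percentile(p@RY*1000,[1,50,99]).round(1))
E
python3 -c "
from h import *
rplan(0,80,.038);rows('15')"
```

```text
rack mm now 0.2 85.6
t 21.57 pos [0.5141 0.3147 0.0383] th -0.2124 tilt [0.0008 0.0006] gap 0.003 F [0.29 1.53 1.1 ] q1,q6 [0.36 0.58]
units [-0.0141 -0.0004  0.0007] twist -0.003
orange 316 y [-10.3   5.9  13.6]
yellow 297 y [17.5 33.3 42.6]
green 252 y [-36.  -22.2 -15.4]
purple 239 y [-90.6 -76.7 -70. ]
blue 90 y [-98.4  51.4  60.3]
```

View pics/s15c.png

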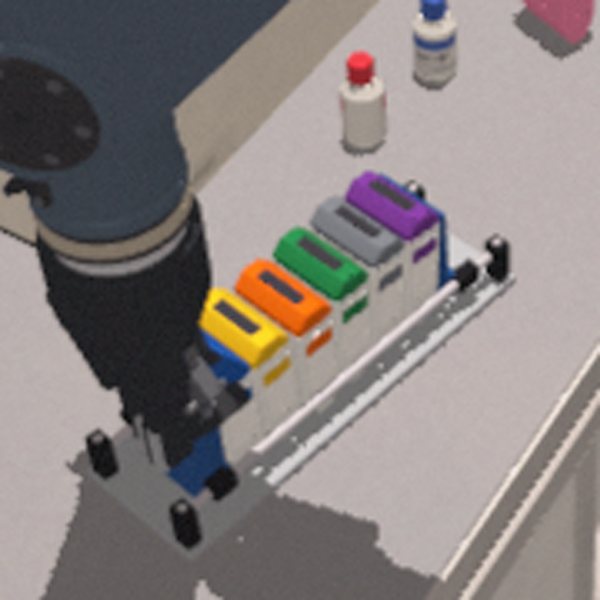

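move_arm --pt "-0.002 0 0 0 0" --pt "-0.004 0 0 0 0" --pt "-0.006 0 0 0 0" --pt "-0.008 0 0 0 0" --pt "-0.009 0 0 0 0" --pt "-0.009 0 0 0 0" --pt "-0.009 0 0 0 0" --pt "-0.009 0 0 0 0"

```text
t: 22.28
tcp_pos: [0.5135, 0.3115, 0.0382]
tool_rot: [0.778, 0.628, 0.001, -0.0]
force: [0.9, 4.7, 0.5]
finger_gap: 0.003
```

```bash
python3 -c "
from h import *
rplan(0,80,.038);rows('16')"
```

```text
rack mm now 0.2 82.3
t 22.28 pos [0.5135 0.3115 0.0382] th -0.2126 tilt [0.0011 0.0009] gap 0.003 F [0.88 4.65 0.48] q1,q6 [0.36 0.57]
units [-0.0058 -0.0006  0.0005] twist -0.003
orange 313 y [-11.9   4.8  12.6]
yellow 287 y [14.9 30.2 40. ]
green 256 y [-36.9 -23.2 -16.5]
purple 242 y [-91.5 -76.6 -70.1]
blue 88 y [-98.4  48.2  56.8]
```

View pics/s16c.png

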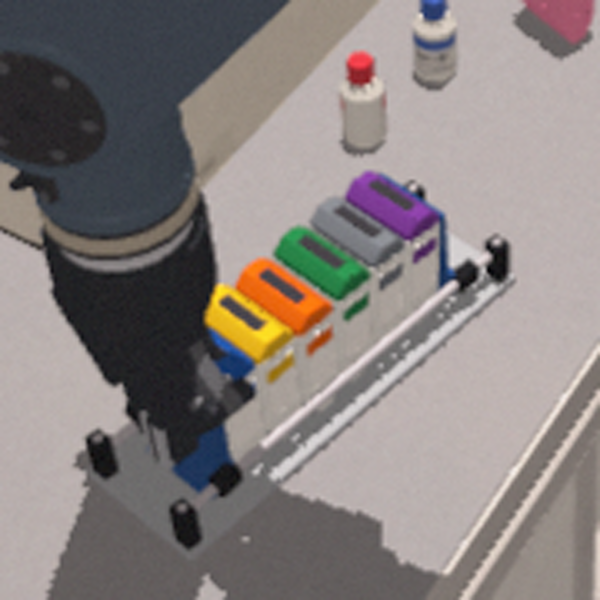

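move_arm --pt "0.01 0 0 0 0" --pt "0.025 0 0 0 0" --pt "0.03 0 -0.05 0 0" --pt "0.03 0 -0.12 0 0" --pt "0.03 0 -0.2 0 0" --pt "0.03 0 -0.28 0 0" --pt "0 0 -0.34 0 0" --pt "-0.05 0 -0.36 0 0"

```text
t: 23.0
tcp_pos: [0.5112, 0.293, 0.1863]
tool_rot: [0.777, 0.629, 0.004, 0.002]
force: [0.7, -0.3, 0.4]
finger_gap: 0.001
```

```bash
python3 -c "
from h import *
rplan(0,-126,.18)
rows('17')
im,d=snap('top','17')
cv2.imwrite('pics/t17c.png',cv2.resize(im[205:285,170:290,::-1],(780,520),interpolation=2))
"
```

```text
rack mm now 1.8 63.8
t 23.00 pos [0.5112 0.293  0.1863] th -0.2102 tilt [0.0076 0.0022] gap 0.001 F [ 0.71 -0.31  0.41] q1,q6 [0.33 0.54]
units [-0.4745 -0.0051  0.0138] twist 0.002
orange 310 y [-11.3   5.   12.4]
yellow 319 y [15.3 30.8 38.9]
green 256 y [-37.5 -23.2 -16.7]
purple 240 y [-91.  -76.9 -70.6]
blue 350 y [-95.3  58.   68.1]
```

View pics/t17c.png

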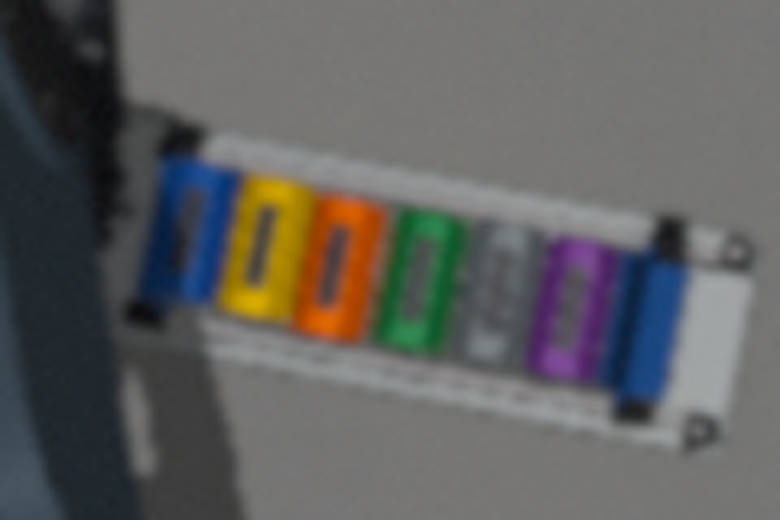

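```bash
python3 -c "
from h import *
for cx,cy,z in ((675,330,.009),(640,330,.076),(622,320,.076),(718,340,.006)):
  p=onplane('top',(170+cx/6.5,205+cy/6.5),z)[0,:2]-C0; print(cx,(p@RX*1000).round(1),(p@RY*1000).round(1))
im,d=load('top','17');P=cloud('top',d)
for u in range(262,283): 
  v=int(255+ (u-266)*.21); p=P[v,u]; print(u,v,((p[:2]-C0)@RY*1000).round(1),p[2].round(3),im[v,u])
"
```

```text
675 2.3 -113.7
640 -1.9 -108.2
622 0.3 -101.3
718 1.9 -129.7
262 254 -93.2 0.078 [73 41 98]
263 254 -95.8 0.081 [60 50 97]
264 254 -97.6 0.077 [38 51 93]
265 254 -99.6 0.075 [21 43 79]
266 255 -100.1 0.056 [13 33 63]
267 255 -100.6 0.039 [16 42 78]
268 255 -100.2 0.014 [ 20  55 102]
269 255 -102.3 0.012 [ 26  68 122]
270 255 -104.3 0.008 [ 26  70 127]
271 256 -106.8 0.005 [ 27  72 130]
272 256 -109.9 0.013 [ 34  73 130]
273 256 -112.2 0.012 [ 69  91 134]
274 256 -113.9 0.006 [114 123 142]
275 256 -116.5 0.008 [147 152 156]
276 257 -119.5 0.01 [160 163 164]
277 257 -122.0 0.012 [160 164 163]
278 257 -124.3 0.012 [160 163 165]
279 257 -126.0 0.004 [159 163 163]
280 257 -128.4 0.005 [161 164 164]
281 258 -131.1 0.003 [161 164 165]
282 258 -134.1 0.012 [157 161 161]
```

move_arm --pt "-0.04 -0.005 0 0 0" --pt "-0.11 -0.005 0 0 0" --pt "-0.19 -0.005 0 0 0" --pt "-0.27 -0.005 0 0 0" --pt "-0.35 -0.005 0 0 0" --pt "-0.42 -0.005 0 0 0" --pt "-0.46 -0.005 0 0 0" --pt "-0.465 -0.005 0 0 0"

```text
t: 23.77
tcp_pos: [0.4662, 0.1078, 0.1811]
tool_rot: [0.779, 0.627, -0.002, -0.001]
force: [0.3, 0.4, 0.7]
finger_gap: 0.002
```

move_arm --pt "0 0 0.0 0 0" --pt "0 0 0.05 0 0" --pt "0 0 0.11 0 0" --pt "0 0 0.17 0 0" --pt "0 0 0.22 0 0" --pt "0 0 0.24 0 0" --pt "0 0 0.24 0 0" --pt "0 0 0.24 0 0"

```text
t: 24.43
tcp_pos: [0.4678, 0.1107, 0.0859]
tool_rot: [0.778, 0.629, -0.0, -0.0]
force: [-0.4, 0.5, 0.0]
finger_gap: 0.0
```

```bash
python3 -c "
from h import *
rplan(0,-120,.038)
rows('18')
"
```

```text
rack mm now -2.4 -123.5
t 24.43 pos [0.4678 0.1107 0.0859] th -0.2114 tilt [-0.0007  0.0001] gap 0.000 F [-0.41  0.47  0.01] q1,q6 [-0.    0.21]
units [0.0088 0.006  0.1197] twist -0.001
orange 312 y [-11.4   4.4  12.4]
yellow 322 y [14.9 30.7 39.2]
green 256 y [-37.1 -23.2 -16.5]
purple 242 y [-92.2 -77.  -70.5]
blue 353 y [-21.7  58.3  69.2]
```

View pics/s18c.png

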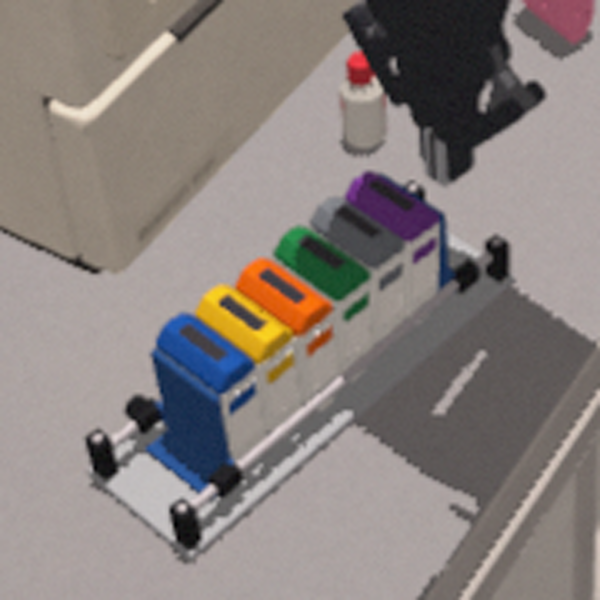

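move_arm --pt "0.007 0.006 0 0 0" --pt "0.007 0.006 0.03 0 0" --pt "0.007 0.006 0.06 0 0" --pt "0.007 0.006 0.09 0 0" --pt "0.007 0.006 0.11 0 0" --pt "0.007 0.006 0.12 0 0" --pt "0.007 0.006 0.12 0 0" --pt "0.007 0.006 0.12 0 0"

```text
t: 25.15
tcp_pos: [0.471, 0.1122, 0.0385]
tool_rot: [0.778, 0.628, 0.0, 0.0]
force: [-0.6, 0.1, 0.3]
finger_gap: -0.001
```

move_arm --pt "0.004 0 0 0 0" --pt "0.008 0 0 0 0" --pt "0.012 0 0 0 0" --pt "0.015 0 0 0 0" --pt "0.018 0 0 0 0" --pt "0.02 0 0 0 0" --pt "0.02 0 0 0 0" --pt "0.02 0 0 0 0"

```text
t: 25.82
tcp_pos: [0.4723, 0.1201, 0.0381]
tool_rot: [0.778, 0.628, 0.0, -0.0]
force: [0.2, -0.3, 0.4]
finger_gap: 0.001
```

```bash
python3 -c "
from h import *
rplan(0,-110,.038)
rows('19')
"
```

```text
rack mm now 0.1 -113.4
t 25.82 pos [0.4723 0.1201 0.0381] th -0.2125 tilt [0. 0.] gap 0.001 F [ 0.16 -0.31  0.36] q1,q6 [0.02 0.23]
units [ 0.0086 -0.0002  0.0003] twist -0.003
orange 309 y [-11.6   4.5  12.8]
yellow 316 y [15.5 30.8 39.2]
green 252 y [-37.  -22.9 -16.8]
purple 237 y [-91.6 -76.4 -69.4]
blue 346 y [-98.2  57.9  68.1]
```

View pics/s19c.png

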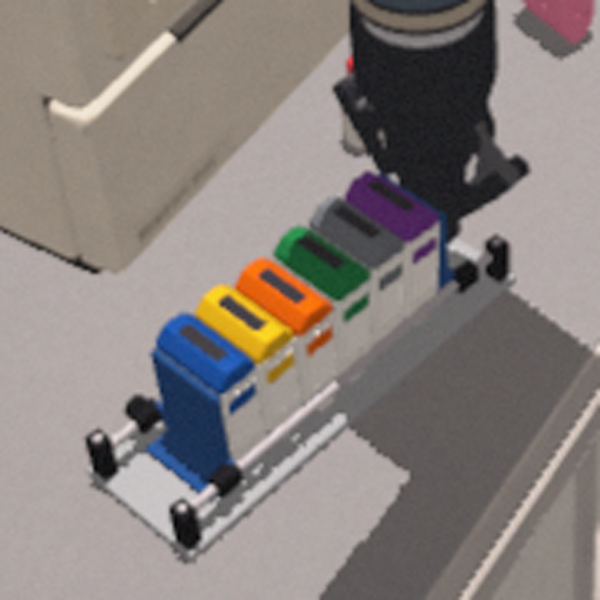

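move_arm --pt "0.003 0 0 0 0" --pt "0.006 0 0 0 0" --pt "0.009 0 0 0 0" --pt "0.012 0 0 0 0" --pt "0.015 0 0 0 0" --pt "0.018 0 0 0 0" --pt "0.018 0 0 0 0" --pt "0.018 0 0 0 0"

```text
t: 26.53
tcp_pos: [0.4736, 0.1267, 0.0381]
tool_rot: [0.778, 0.628, -0.0, 0.0]
force: [-0.3, -5.1, 0.6]
finger_gap: 0.0
```

```bash
python3 -c "
from h import *
rplan(0,-104,.038)
rows('20')
"
```

```text
rack mm now -0.0 -106.7
t 26.53 pos [0.4736 0.1267 0.0381] th -0.2120 tilt [-0.0006 -0.0006] gap 0.000 F [-0.33 -5.06  0.64] q1,q6 [0.03 0.25]
units [0.0067 0.0001 0.0002] twist -0.002
orange 304 y [-7.9  7.  14.9]
yellow 323 y [-9.8 32.5 41. ]
green 254 y [-32.5 -18.5 -10.7]
purple 242 y [-86.4 -70.2 -62.2]
blue 355 y [-91.5  59.4  70.3]
```

```bash
python3 -c "
from h import *
im,d=load('scene','20')
cv2.imwrite('pics/s20d.png',cv2.resize(im[260:375,200:330,::-1],(780,690)[:2],interpolation=2)[:600])
"
```

```text
(no output)
```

View pics/s20d.png

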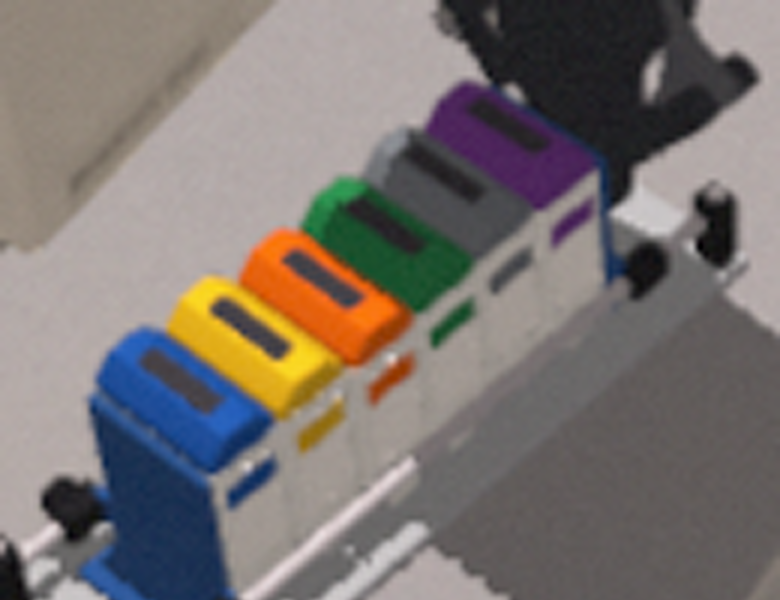

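move_arm --pt "-0.005 0 0 0 0" --pt "-0.015 0 0 0 0" --pt "-0.025 0 0 0 0" --pt "-0.028 0 -0.04 0 0" --pt "-0.028 0 -0.1 0 0" --pt "-0.028 0 -0.17 0 0" --pt "-0.028 0 -0.25 0 0" --pt "-0.028 0 -0.33 0 0"

```text
t: 27.25
tcp_pos: [0.4707, 0.116, 0.1711]
tool_rot: [0.778, 0.628, -0.0, -0.001]
force: [0.1, 0.1, 0.5]
finger_gap: -0.002
```

move_arm --pt "-0.05 0 -0.03 0 0" --pt "-0.12 0 -0.06 0 0" --pt "-0.2 0 -0.1 0 0" --pt "-0.28 0 -0.12 0 0" --pt "-0.36 0 -0.12 0 0" --pt "-0.44 0 -0.12 0 0" --pt "-0.48 0 -0.12 0 0" --pt "-0.48 0 -0.12 0 0"

```text
t: 27.92
tcp_pos: [0.4307, -0.0744, 0.2183]
tool_rot: [0.78, 0.626, 0.0, 0.001]
force: [-0.0, 0.2, -0.8]
finger_gap: -0.002
```

```bash
python3 -c "
from h import *
rplan(0,-106,.038)
rows('21')
im,d=load('scene','21')
cv2.imwrite('pics/s21d.png',cv2.resize(im[260:375,200:330,::-1],(780,690),interpolation=2)[:600])
it,dt=snap('top','21')
cv2.imwrite('pics/t21c.png',cv2.resize(it[205:285,170:290,::-1],(780,520),interpolation=2))
# plates from scene & top depth
P=cloud('top',dt); hsv=cv2.cvtColor(it,cv2.COLOR_RGB2HSV)
for n in HUES:
  m=topmask('top',it,dt,n,(170,205,290,285),.076,.1,P);p=P[m][:,:2]-C0
  if m.sum()>5: print('top',n,m.sum(),np.percentile(p@RY*1000,[1,50,99]).round(1))
"
```

```text
rack mm now 0.1 -312.3
t 27.92 pos [ 0.4307 -0.0744  0.2183] th -0.2171 tilt [ 0.0009 -0.0009] gap -0.002 F [-0.01  0.2  -0.84] q1,q6 [-0.43 -0.21]
units [ 0.5161 -0.0038  0.4503] twist -0.012
orange 313 y [-8.5  6.9 14.7]
yellow 326 y [-10.2  32.7  41. ]
green 258 y [-34.2 -18.6 -11.7]
purple 242 y [-85.1 -70.2 -63.6]
blue 340 y [-89.2  60.1  70.6]
top orange 207 [-10.1  -0.5  12.7]
top yellow 233 [-12.2  24.5  40.4]
top green 170 [-36.3 -28.1 -13.4]
top purple 171 [-87.7 -79.  -63.9]
top blue 221 [-92.8  51.4  68.4]
```

View pics/s21d.png

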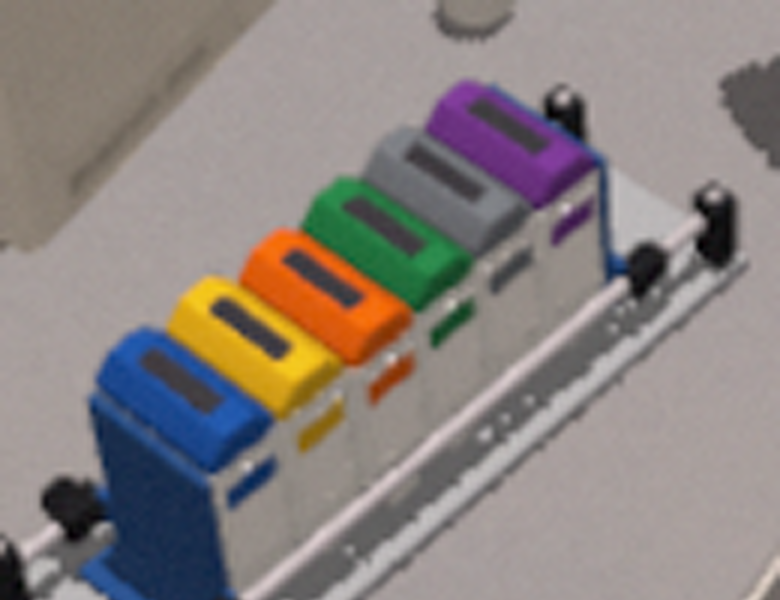

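View pics/t21c.png

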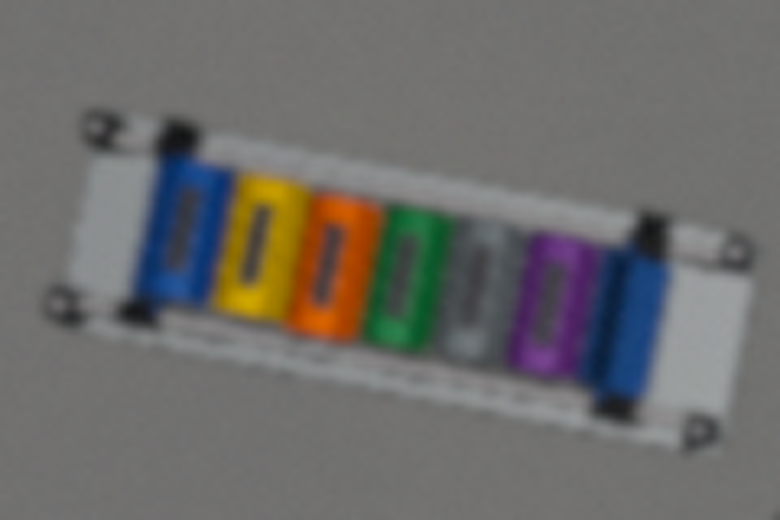

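View pics/scene21.png

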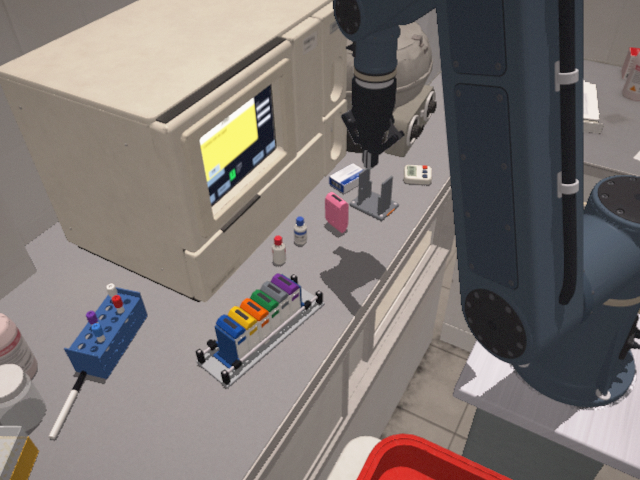

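```bash
python3 -c "
from h import *
a,_=load('scene','0');b,d=load('scene','21');P=cloud('scene',d)
g=cv2.cvtColor(a,6).astype(int)-cv2.cvtColor(b,6)
for n,(x0,y0,x1,y1) in dict(pink=(324,192,350,235),red=(270,234,288,266),blu=(292,215,308,246),timer=(402,162,434,188),slides=(328,164,352,192)).items(): print(n,np.percentile(abs(g[y0:y1,x0:x1]),[50,90,98]))
for n in ('orange','yellow','green','purple'):
  m=topmask('scene',b,d,n,(200,250,320,370),.076,.1,P);print(n,np.percentile(P[m][:,2],[50,95]).round(4))
print(manip.sense()['qd'].round(3)); print(manip.sign_off())"
```

```text
pink [2. 4. 5.]
red [2. 4. 7.]
blu [2. 4. 6.]
timer [2. 4. 5.]
slides [2. 4. 5.]
orange [0.0844 0.0882]
yellow [0.0844 0.0879]
green [0.0848 0.0882]
purple [0.0845 0.0884]
[0.035 0.002 0.004 0.002 0.003 0.002]
the job is handed in; nothing more can be done
None
```

The job is done and handed in at about 28 s; no verdict was reported. I drew the orange cartridge out of the stand by its broad faces, stood it upright on the open worktop and let go. I then took it by its narrow ends, pushed it straight down into the gap and slid both bookends in.

**Last checks**
- **Seating:** Pressing to about 22 N moved the cartridge no further. Its top is level with its neighbours, with median heights of 84.4 to 84.8 mm across orange, yellow, green and purple.
- **Row:** All six cartridges look upright and touching in the final pictures. Yellow to orange and orange to green measure about 26 mm, and green to purple about 52 mm, as a snug row should.
- **Bookends:** Pushing the right bookend in moved the whole row and the left bookend with it, at about 5 N. I judged the contact at both faces from that and the pictures, and did not measure the 156 mm directly.
- **Bench:** The pink look-alike, both droppers, the timer and the slide box show no change between the first and last pictures.

**What disagreed:** the two cameras differed by 1 to 2 mm in position, within their stated calibration. The tool-to-tool distance across the bookends came out about 5 mm longer than the 22 mm pad width implies. I put that down to the fingers being wider than the pads but did not confirm it. No check failed outright.

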